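# Hold a vial mixer's clamp plate down for its clips

## Robot

A 6-joint arm with a two-finger parallel gripper is mounted at the origin on the work surface; the furniture and walls round the work are solid. World frame = base frame: x ahead of the robot, y to its left, z up, the work surface at z = 0. Lengths are in m, angles in rad, forces in N, time in s.
With the tool pointing down it reaches from about 0.25 to 0.725 m from the base axis. Payload 4 kg.
Tool frame: the origin (TCP) lies midway between the tips of the shut fingers; the grasp point (between the pads) lies 19 mm behind it; z points along the fingers, y is the direction in which the jaws open and shut (so a half turn about z gives the same grasp; the last joint's range is limited). The gripper opens to 85 mm and grips with 20 to 120 N. Pads are 22 mm wide; open, the fingers measure 114 mm over their backs; the gripper's body (76 mm by 85 mm) begins 54 mm behind the grasp point. The pads swing forward as they close: fully open they stand 13 mm farther back than shut.
Start: joints at [-1.345, 0.241, 0.005, 1.335, 0, 1.571], TCP at [0.112, -0.487, 0.231] pointing down, gripper open.
Joint ranges: [-2.72, 2.72], [-1.05, 1.87], [-1.09, 1.28], [-1.99, 2.15], [-1.42, 1.44], [-3.14, 3.14]. Speed limits (rad/s): [2.79, 2.79, 3.14, 3.14, 3.14, 3.14].

## Interface

Orientations are given as a unit quaternion [x, y, z, w].
In Python, from workcell import monitor, cams, order gives the robot as it stands.
- The arm moves only by the tool send_rows, never from a script. Its argument "moves" is a list of rows, each a list of 4 numbers: the shift along the tool's x, y, z as a fraction of full scale, then the turn about the tool's z as a fraction of full scale. A call has 1 to 20 rows; each row shifts and turns the commanded pose from where the row before left it, along the tool's axes as they then stand; what a row does not reach is not made up. Full scale, the value 1, is 100 cm for a shift and 0.1 rad for a turn. A row lasts 1/10 s, in which the tool goes at most 50 mm and 8.59 degrees, less where a joint would pass 70% of its speed; a pose out of reach is approached as far as the arm can. A call with a number of a shift or a turn outside -1 to 1 is refused whole. A call with a gripper value outside its range is refused whole. "claw" is the gripper's target within -1 to 1 (fully open at 1, half-way at 0, shut at -1), set as the call begins (left out, the last holds). The fingers move at their own pace and stop on an object; the grip force is fixed at half the most. Time passes only in rows, so rows that do not move let the fingers close. It gives the time, the measured TCP pose, the force and the opening at its end, in the units of the state.
- monitor.get_obs(): the state, without advancing time (a new reading comes with each control period).
- cams.camera(name): name is "scene" or "top" or "wrist"; returns (picture, depth): 384x512x3 uint8, blue, green, red; 384x512 float32, m along the optical axis (not along the pixel's ray), 0 where there is no reading.
- cams.camera_info(name): a dict with "intrinsics" (3x3 intrinsics, pixels), "T" (4x4, takes a point from camera to world coordinates); the wrist camera has in their place "mount" (4x4, takes a point from camera to tool coordinates, whose origin is the TCP and whose axes are the flange's). Camera axes: x right, y up, looking along -z (the intrinsics and any distortion apply to the point x, -y, -z); pixel columns grow to the right and rows downward; lengths in m; the calibration is good to about 2 mm. The wrist camera is an equidistant fisheye: a pixel r from the principal point sees the ray r / f radians off the axis. A picture is of the moment at which its call begins: read the wrist's pose just before it. camera_info takes no time and is no camera call.
- order.job_done(): hands the job in, once; it reports no verdict.
The state is a dict: "clock": time; "joint_pos": joint angles; "joint_vel": joint speeds; "tau": joint torques, N m; "eef_pos": TCP position; "tool_rot": TCP orientation; "ft_force": force on the tool from outside, world axes, zero at the start; "ft_torque": the same for the moment, N m; "grip_width": finger opening in m.
Only numpy, scipy, OpenCV 4.12 (cv2) and the standard library are available. Lean on these libraries where they do the work, as an engineer would, in place of code of your own. Each camera call takes 0.05 s, during which the arm holds its last target.

## Task

Load the vial mixer: put the loose blue-capped vial into the empty pocket of the blue-marked row and the loose white-capped vial into the empty pocket of the white-marked row. Then slip the clamp plate over the guide pin, its two hook lips facing the two toggle clips, and push it down gently on the vial caps, with about 8 N, until the sprung rack has sunk flush with the housing rim. Keep it there, steady and still gripped, for at least two seconds and to the end, so that a colleague can close the clips: the program finishes while the robot is holding the plate down; do not let go, do not push the rack down to its stop, and do not disturb the other things on the bench.

Things in the scene. Friction and masses are not known exactly. Their poses are not given: they have to be found in the camera images.
- mixer: vial mixer, fixed: white square housing 126 x 126 mm, rim 60 mm high; origin at the centre of its underside on the bench, z up. -x face: front with black panel. Steel guide pin dia 20 mm upright at x = y = 0, tapering from 118 mm above the bench to dia 13 mm at the tip at 130 mm. Two toggle clips, open, hang on the +y and -y faces and stick out 14 mm.
- rack (a joint): depth (m) by which the sprung grey rack has sunk into the housing: 0 at rest (rack top 67.3 mm above the bench), 0.0073 flush with the rim, 0.016 hard stop. It starts to sink at about 1.2 N on the vials, then 1.2 N per mm: about 10 N make it flush, 2 N of it the plate's weight. Rack 100 x 100 mm, one pocket at each (x, y) = (+-26, +-26) mm from the pin.
- blue_pocket (a point): centre of the floor of the empty pocket in the front row (mixer x = -26 mm, blue stripe on the rack's edge; the row's other pocket holds a vial). Pockets: 30 mm wide, chamfered mouth, 22 mm deep. The floor is 45.3 mm above the bench and sinks with the rack; a seated vial's origin lies here, its cap top 35 mm above the rack.
- white_pocket (a point): the same for the empty pocket in the rear row (mixer x = +26 mm, white stripe on the rack's edge).
- blue_vial: loose glass vial with a blue cap, upright on the bench: 25 mm diameter, 57 mm high (cap 23 mm diameter, the top 11 mm), about 15 g; origin at the centre of its underside. It stands on the strip of bench between the infrared spectrometer (x 0.13 to 0.48, y -0.23 to 0.23 m, up to 0.30 m high) and the wall duct.
- white_vial: loose glass vial with a white cap, same size, origin likewise; it and the blue one may stand in each other's place.
- racked_blue: blue-capped vial already in the blue row; same size, origin at the centre of its underside.
- racked_white: white-capped vial already in the white row; likewise.
- clamp_plate: loose flat steel plate 88 x 88 x 8 mm, about 0.2 kg; origin at the centre of its underside, z up. Black grip collar dia 38 mm in its centre, top 60 mm above the underside; bore dia 24 mm right through. Hook lips, 26 mm wide, at its +y and -y edges go to the mixer's +y and -y clips, either way round. On the four caps, rack at rest, its underside is 102.3 mm above the bench.
- collar (a point): point on the plate's axis at a good height to grip its collar, 52 mm above the plate's underside.
- timer: white bench timer 70 x 62 x 18 mm, bystander.
- flask: conical glass flask, 79 mm wide, 104 mm high, bystander. Fixed behind it: a wall duct 0.166 m high, its front from (x, y) = (0.57, 0) to (0.68, -0.4) m, with an outlet and plug near (0.59, -0.16) and a whiteboard leaning over it from y = -0.22 m to the right.
- marker_blue: blue board marker, 135 mm long, bystander. Fixed to the right of it: three wash bottles 0.25 m high at x 0.2 to 0.45, y -0.53 to -0.8 m, a measuring cylinder and a white bottle of that height near (0.55, -0.62) and (0.655, -0.63) m.
Mind the look-alikes: they are no part of the job. Leave any pink or yellow look-alike of the white_vial alone.

How it is judged:
By the outcome, as a careful person would: the job done as asked, in the order asked, and still so for the second after the job is handed in, while the arm keeps its last pose, push and grip.
It also fails if it takes over 72 s, if anything falls off the work surface, if the arm or the gripper's body presses on something with over 40 N, if the wrist force passes 120 N, or if a joint passes its speed limit or range.

## Working session

There is one attempt and no reset: what is moved stays moved. The work goes in short steps, Python scripts to look and compute and a tool call to move; the robot and the scene stay as the last step left them, time stands still between calls to the robot, and variables do not carry over. Pictures are saved under pics/ and viewed, and the job is handed in when it is done.

Besides the shell and the picture viewer there is one more tool, called after "Emit:" as name([rows], argument=value, ...), one row to a line, values as JSON. send_rows: Moves the arm, as the interface text tells. Its arguments: {"type":"object","properties":{"moves":{"type":"array","items":{"type":"array","items":{"type":"number","minimum":-1,"maximum":1}}},"claw":{"type":"number"}},"required":["moves"]}

```bash
mkdir -p pics; ls
cat > h.py <<'E'
import numpy as np, cv2
from scipy.spatial.transform import Rotation as R
from workcell import monitor, cams, order
def K(n): return cams.camera_info(n)
def pose():
    o=monitor.get_obs(); T=np.eye(4); T[:3,:3]=R.from_quat(o['tool_rot']).as_matrix(); T[:3,3]=o['eef_pos']; return T
def ray(n,u,v,Tw=None):
    c=K(n); k=np.array(c['intrinsics'])
    T=np.array(c['T']) if 'T' in c else Tw@np.array(c['mount'])
    x=(u-k[0,2])/k[0,0]; y=(v-k[1,2])/k[1,1]
    if n=='wrist':
        r=np.hypot(x,y); s=np.sin(r)/r if r>1e-9 else 1
        d=np.array([x*s,-y*s,-np.cos(r)])
    else: d=np.array([x,-y,-1.0])
    return T[:3,3],T[:3,:3]@d
def onz(n,u,v,z,Tw=None):
    o,d=ray(n,u,v,Tw); return o+d*(z-o[2])/d[2]
def pt(n,u,v,dep,Tw=None):
    c=K(n);k=np.array(c['intrinsics']);T=np.array(c['T'])
    return T[:3,:3]@np.array([(u-k[0,2])/k[0,0]*dep,-(v-k[1,2])/k[1,1]*dep,-dep])+T[:3,3]
def cloud(n,dep):
    c=K(n);k=np.array(c['intrinsics']);T=np.array(c['T'])
    v,u=np.mgrid[0:384,0:512]
    P=np.stack([(u-k[0,2])/k[0,0]*dep,-(v-k[1,2])/k[1,1]*dep,-dep],-1)
    return P@T[:3,:3].T+T[:3,3]
E
python3 - <<'E'
from h import *
print(monitor.get_obs())
for n in ['scene','top','wrist']:
    T=pose()
    p,d=cams.camera(n); cv2.imwrite(f'pics/{n}0.png',p); np.savez(f'{n}0.npz',p=p,d=d,T=T); print(n,K(n))
E
```

```text
pics
{'clock': 0.0, 'joint_pos': array([-1.34498293e+00,  2.41406029e-01,  3.69156677e-03,  1.33521684e+00,
       -3.85864374e-06,  1.57079001e+00]), 'joint_vel': array([-0.00099093,  0.00161123,  0.00179111, -0.00127276,  0.00010261,
       -0.00087601]), 'tau': array([ 5.63033718e-04, -3.72319543e+01,  2.52408367e+01,  1.69806270e-02,
        1.01362039e-04,  3.87803070e-06]), 'eef_pos': array([ 0.11180176, -0.48666788,  0.23040399]), 'tool_rot': array([ 9.93631885e-01,  1.12670040e-01, -1.22184119e-04, -1.06047239e-03]), 'ft_force': array([-0.40842077,  0.67798038,  0.06150673]), 'ft_torque': array([-0.03072425,  0.02717245, -0.02472044]), 'grip_width': 0.08543923614066833}
scene {'intrinsics': array([[354.28807654,   0.        , 257.84432591],
       [  0.        , 354.28807654, 189.80576453],
       [  0.        ,   0.        ,   1.        ]]), 'T': array([[ 0.85984438, -0.45680218,  0.2280338 ,  0.63058884],
       [ 0.51052312,  0.77435071, -0.37382767, -0.5796704 ],
       [-0.00581284,  0.43785015,  0.89902917,  0.80218178],
       [ 0.        ,  0.        ,  0.        ,  1
[... 265 characters left out ...]
99986827,  0.01272795, -0.01007222, -0.25906819],
       [-0.00913021,  0.07201756,  0.99736157,  1.30690242],
       [ 0.        ,  0.        ,  0.        ,  1.        ]])}
wrist {'intrinsics': array([[297.31863964,   0.        , 257.78611546],
       [  0.        , 297.31863964, 187.15917254],
       [  0.        ,   0.        ,   1.        ]]), 'mount': array([[-1.30454577e-03,  9.61094223e-01,  2.76217655e-01,
         6.96685512e-02],
       [ 9.99999034e-01,  1.12129239e-03,  8.21369926e-04,
        -9.69238243e-04],
       [ 4.79693136e-04,  2.76218460e-01, -9.61094757e-01,
        -1.39979501e-01],
       [ 0.00000000e+00,  0.00000000e+00,  0.00000000e+00,
         1.00000000e+00]])}
```

View pics/scene0.png

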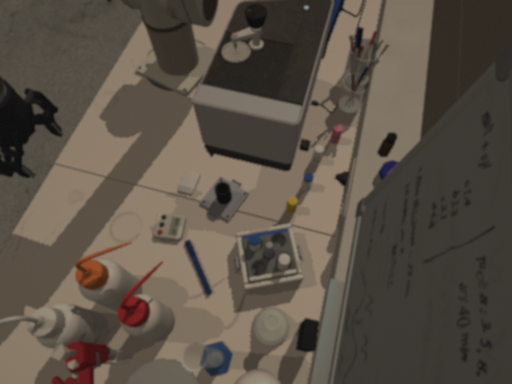

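View pics/top0.png

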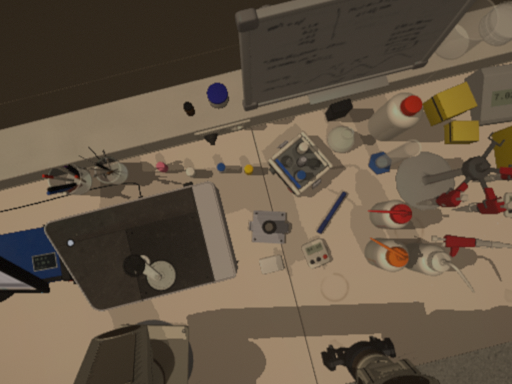

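View pics/wrist0.png

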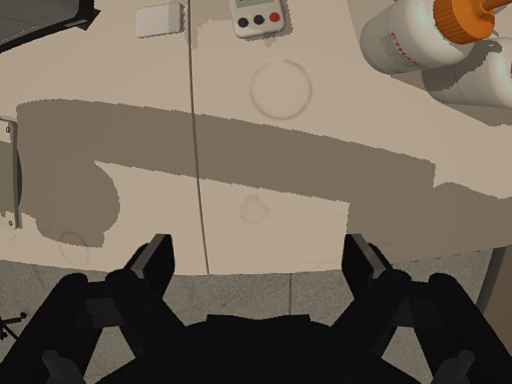

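The top view shows four candidate vials between spectrometer and duct: pink (161,167), white (190,172), blue (222,167), yellow (249,169). The mixer is near (300,163) and the plate near (268,227). I'll enlarge to confirm.

Run:
```python
from h import *
f=np.load('top0.npz');p=f['p'];d=f['d']
a=cv2.resize(p[130:210,140:340],None,fx=4,fy=4,interpolation=cv2.INTER_CUBIC)
b=cv2.resize(p[190:280,230:340],None,fx=4,fy=4,interpolation=cv2.INTER_CUBIC)
a=cv2.convertScaleAbs(a,alpha=1.6);b=cv2.convertScaleAbs(b,alpha=1.6)
cv2.imwrite('pics/ta.png',a);cv2.imwrite('pics/tb.png',b)
s=np.load('scene0.npz')['p']
cv2.imwrite('pics/sa.png',cv2.convertScaleAbs(cv2.resize(s[110:310,170:350],None,fx=3,fy=3,interpolation=cv2.INTER_CUBIC),alpha=1.6))
C=cloud('top',d)
for u,v in [(161,167),(190,172),(222,167),(249,169),(268,227),(300,163),(299,177),(303,147)]:
    print(u,v,d[v,u],C[v,u].round(3), onz('top',u,v,.057).round(3))
C=cloud('scene',np.load('scene0.npz')['d'])
for u,v in [(337,130),(320,148),(309,177),(292,203),(223,190),(269,250)]:
    print(u,v,C[v,u].round(3))
```

```text
161 167 1.256451 [ 0.527 -0.021  0.06 ] [ 0.527 -0.02   0.057]
190 172 1.2562969 [ 0.514 -0.099  0.059] [ 0.514 -0.099  0.057]
222 167 1.2536845 [ 0.528 -0.185  0.062] [ 0.529 -0.184  0.057]
249 169 1.2556727 [ 0.524 -0.257  0.058] [ 0.525 -0.257  0.057]
268 227 1.2999653 [ 0.37  -0.312  0.002] [ 0.37  -0.309  0.057]
300 163 1.2082864 [ 0.536 -0.388  0.106] [ 0.542 -0.393  0.057]
299 177 1.2080969 [ 0.5   -0.386  0.103] [ 0.505 -0.391  0.057]
303 147 0.0 [ 0.378 -0.259  1.307] [ 0.586 -0.401  0.057]
337 130 [ 0.529 -0.022  0.058]
320 148 [ 0.516 -0.093  0.058]
309 177 [ 0.529 -0.179  0.058]
292 203 [ 0.526 -0.259  0.058]
223 190 [ 0.36  -0.299  0.023]
269 250 [ 0.544 -0.399  0.121]
```

View pics/ta.png

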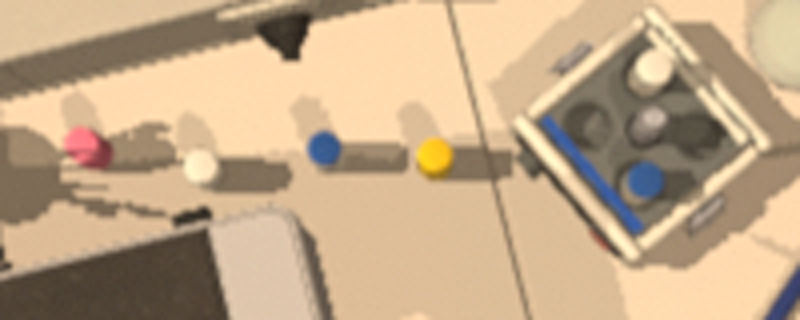

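View pics/tb.png

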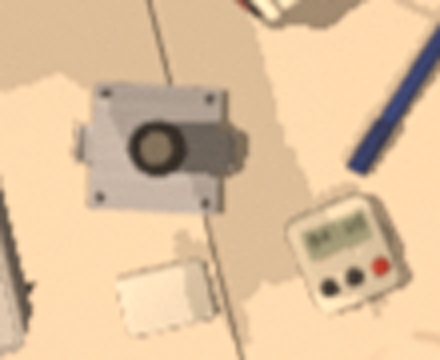

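View pics/sa.png

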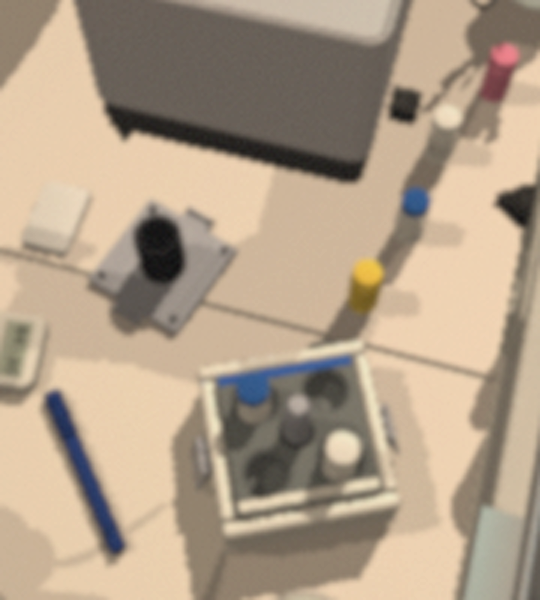

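The blue (222,167) and white (190,172) caps fit the description: both are in the strip between the spectrometer and duct. The pink and yellow ones are look-alikes. Empty pockets: blue row at top px about (287,160), white row at about (314,162). Next I'll measure everything, including the spectrometer edge and the gripper geometry.

Run:
```python
from h import *
f=np.load('top0.npz');p=f['p'];d=f['d'];C=cloud('top',d)
s=np.load('scene0.npz');D=cloud('scene',s['d'])
# spectrometer edge: points with z .2-.32, by y-bin max x
for nm,A,dd in [('top',C,d),('scene',D,s['d'])]:
    P=A[(dd>0)&(A[...,2]>.22)&(A[...,2]<.34)&(A[...,0]<.56)&(A[...,0]>.1)&(abs(A[...,1])<.26)]
    print(nm,[(round(y,2),P[abs(P[:,1]-y)<.01][:,0].max().round(3) if (abs(P[:,1]-y)<.01).any() else None) for y in np.arange(-.24,.1,.02)], P[:,1].min(), np.percentile(P[:,2],[5,50,95]))
# duct/other between x .54-.7
for nm,A,dd in [('top',C,d),('scene',D,s['d'])]:
    P=A[(dd>0)&(A[...,2]>.03)&(A[...,2]<.2)&(A[...,0]<.75)&(A[...,0]>.54)]
    for y in np.arange(-.3,.03,.02):
        Q=P[abs(P[:,1]-y)<.01]
        if len(Q): i=Q[:,0].argmin(); print(nm,round(y,2),Q[i].round(3),len(Q))
# whiteboard
P=C[(d>0)&(C[...,2]>.2)&(C[...,0]>.5)&(C[...,1]<-.15)]
for y in np.arange(-.66,-.15,.05):
    Q=P[abs(P[:,1]-y)<.02]
    if len(Q): i=Q[:,0].argmin(); print('wb',round(y,2),Q[i].round(3))
# objects mask: z .045-.07 near vials
hsv=cv2.cvtColor(p,cv2.COLOR_BGR2HSV)
for nm,A,dd in [('top',C,d),('scene',D,s['d'])]:
  for n,(x,y) in dict(pink=(.527,-.021),white=(.514,-.097),blue=(.529,-.182),yel=(.525,-.258)).items():
    M=(dd>0)&(A[...,2]>.05)&(A[...,2]<.068)&(np.hypot(A[...,0]-x,A[...,1]-y)<.025)
    v,u=np.nonzero(M); q=A[M]; print(nm,n,len(u),u.mean().round(1),v.mean().round(1),q.mean(0).round(4), onz(nm,u.mean(),v.mean(),.057).round(4))
cv2.imwrite('pics/tg.png',cv2.convertScaleAbs(cv2.resize(p[300:384,250:450],None,fx=4,fy=4,interpolation=cv2.INTER_CUBIC),alpha=2.2))
```

```text
top [(np.float64(-0.24), None), (np.float64(-0.22), None), (np.float64(-0.2), None), (np.float64(-0.18), np.float64(0.427)), (np.float64(-0.16), np.float64(0.374)), (np.float64(-0.14), None), (np.float64(-0.12), np.float64(0.438)), (np.float64(-0.1), np.float64(0.452)), (np.float64(-0.08), np.float64(0.438)), (np.float64(-0.06), np.float64(0.419)), (np.float64(-0.04), np.float64(0.437)), (np.float64(-0.02), np.float64(0.425)), (np.float64(-0.0), np.float64(0.42)), (np.float64(0.02), np.float64(0.394)), (np.float64(0.04), np.float64(0.38)), (np.float64(0.06), np.float64(0.413)), (np.float64(0.08), np.float64(0.127))] -0.18833274426528063 [0.22901589 0.29097524 0.33110264]
scene [(np.float64(-0.24), None), (np.float64(-0.22), None), (np.float64(-0.2), None), (np.float64(-0.18), None), (np.float64(-0.16), None), (np.float64(-0.14), None), (np.float64(-0.12), None), (np.float64(-0.1), None), (np.float64(-0.08), None), (np.float64(-0.06), np.float64(0.267)), (np.float64(-0.04), np.float64(0.295)), (np.float64(-0.02), np.float64(0.306)), (np.float64(-0.0), np.float64(0.305)), (np.float64(0
[... 1722 characters left out ...]
0.659 -0.248  0.201]
wb -0.21 [ 0.666 -0.193  0.202]
wb -0.16 [ 0.662 -0.179  0.208]
top pink 63 159.8 165.2 [ 0.5318 -0.0172  0.0574] [ 0.5318 -0.0171  0.057 ]
top white 59 189.6 170.8 [ 0.5175 -0.0976  0.0576] [ 0.5176 -0.0975  0.057 ]
top blue 59 220.3 166.1 [ 0.5313 -0.1799  0.0576] [ 0.5314 -0.1799  0.057 ]
top yel 59 248.0 167.7 [ 0.528  -0.2541  0.0569] [ 0.528  -0.2541  0.057 ]
scene pink 69 337.3 128.4 [ 0.5272 -0.0167  0.0567] [ 0.5272 -0.0169  0.057 ]
scene white 74 318.3 149.1 [ 0.5132 -0.0972  0.0566] [ 0.5132 -0.0975  0.057 ]
scene blue 77 307.8 176.7 [ 0.5263 -0.1793  0.0568] [ 0.5263 -0.1794  0.057 ]
scene yel 82 291.8 200.5 [ 0.5228 -0.2536  0.0568] [ 0.5229 -0.2537  0.057 ]
```

View pics/tg.png

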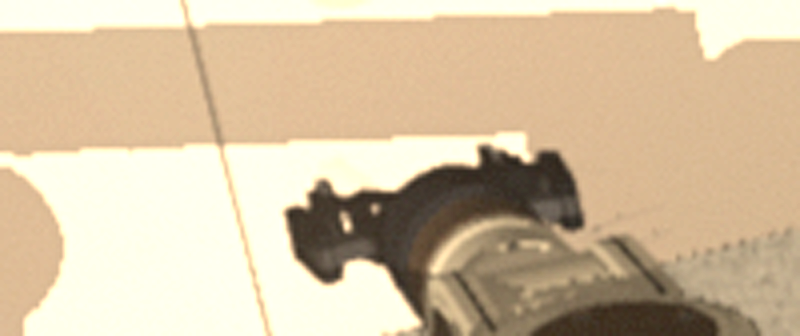

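Run:
```python
from h import *
f=np.load('top0.npz');d=f['d'];C=cloud('top',d)
s=np.load('scene0.npz');D=cloud('scene',s['d'])
for nm,A,dd in [('top',C,d),('scene',D,s['d'])]:
  for zl in np.arange(.02,.34,.04):
    P=A[(dd>0)&(A[...,2]>zl)&(A[...,2]<zl+.04)&(A[...,0]<.51)&(A[...,0]>.1)&(abs(A[...,1])<.26)]
    if len(P): print(nm,zl.round(2),len(P),[P[abs(P[:,1]-y)<.02][:,0].max().round(3) if (abs(P[:,1]-y)<.02).any() else None for y in (-.22,-.18,-.14,-.1,-.06,0)])
# arm points
for v in range(336,384,5):
    r=[(u,*C[v,u].round(2)) for u in range(320,440,8) if d[v,u]>0 and C[v,u,2]>.05]
    print(v,[tuple(float(x) for x in q) for q in r])
cv2.imwrite('pics/sp.png',cv2.convertScaleAbs(cv2.resize(s['p'][60:190,170:370],None,fx=4,fy=4,interpolation=cv2.INTER_CUBIC),alpha=1.8))
```

```text
top 0.02 434 [np.float64(0.342), np.float64(0.47), None, np.float64(0.51), np.float64(0.486), np.float64(0.385)]
top 0.06 976 [np.float64(0.374), np.float64(0.466), None, None, None, None]
top 0.1 338 [np.float64(0.374), np.float64(0.469), None, None, None, None]
top 0.14 264 [np.float64(0.374), np.float64(0.473), None, None, None, None]
top 0.18 15947 [np.float64(0.374), np.float64(0.477), np.float64(0.479), np.float64(0.467), np.float64(0.457), np.float64(0.44)]
top 0.22 492 [None, np.float64(0.427), np.float64(0.438), np.float64(0.452), np.float64(0.428), np.float64(0.42)]
top 0.26 754 [None, None, None, None, np.float64(0.15), np.float64(0.31)]
top 0.3 347 [None, None, None, None, np.float64(0.152), np.float64(0.146)]
scene 0.02 1100 [np.float64(0.361), np.float64(0.474), np.float64(0.471), np.float64(0.51), np.float64(0.482), np.float64(0.432)]
scene 0.06 1448 [np.float64(0.364), np.float64(0.473), np.float64(0.474), np.float64(0.463), np.float64(0.453), np.float64(0.437)]
scene 0.1 1351 [np.float64(0.367), np.float64(0.474), np.float64(0.474), np.float64(0.464), np.float64(0.45
[... 1901 characters left out ...]
2.0, 0.15, -0.49, 0.55), (400.0, 0.16, -0.49, 0.57), (408.0, 0.16, -0.5, 0.57), (416.0, 0.16, -0.51, 0.58)]
376 [(352.0, 0.1, -0.46, 0.4), (360.0, 0.14, -0.44, 0.54), (368.0, 0.15, -0.45, 0.56), (376.0, 0.14, -0.46, 0.55), (384.0, 0.15, -0.47, 0.57), (392.0, 0.16, -0.47, 0.59), (400.0, 0.16, -0.48, 0.61), (408.0, 0.16, -0.49, 0.61), (416.0, 0.17, -0.5, 0.62), (424.0, 0.17, -0.51, 0.62), (432.0, 0.17, -0.52, 0.63)]
381 [(360.0, 0.13, -0.44, 0.53), (368.0, 0.14, -0.44, 0.58), (376.0, 0.15, -0.45, 0.6), (384.0, 0.15, -0.46, 0.61), (392.0, 0.16, -0.47, 0.62), (400.0, 0.16, -0.47, 0.63), (408.0, 0.16, -0.48, 0.63), (416.0, 0.16, -0.49, 0.64), (424.0, 0.17, -0.5, 0.64), (432.0, 0.17, -0.51, 0.65)]
```

View pics/sp.png

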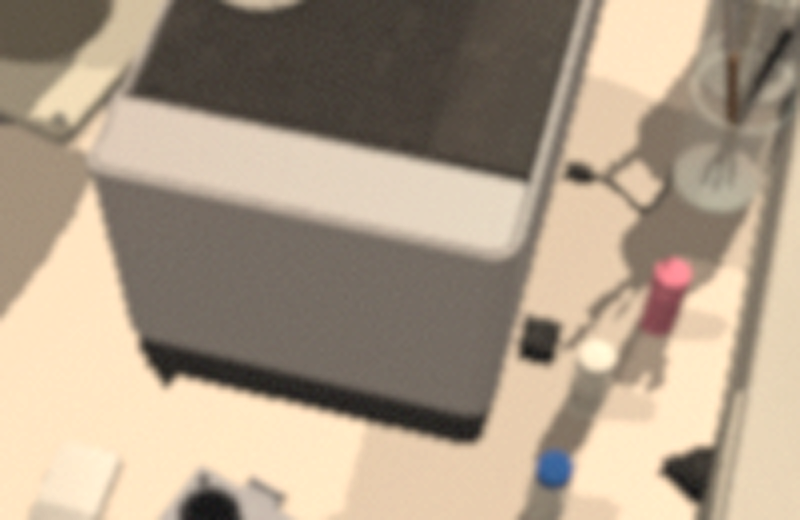

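The spectrometer's near face is at x ≈ 0.465 beside the white vial and its main top is at about 0.21 m. Its face and the duct both run about -75°, close to the present jaw direction. The top and scene cameras disagree by about 4 mm in x, so I'll arbitrate with the wrist camera. First, mixer and plate from the fixed views.

Run:
```python
from h import *
for n in ['top','scene']:
    f=np.load(n+'0.npz');p=f['p'];d=f['d'];C=cloud(n,d)
    cx,cy=(.54,-.39)
    near=(np.hypot(C[...,0]-cx,C[...,1]-cy)<.11)&(d>0)
    M=near&(C[...,2]>.053)&(C[...,2]<.075)
    q=C[M][:,:2].astype(np.float32); r=cv2.minAreaRect(q); print(n,'rim',r, len(q))
    # caps
    hsv=cv2.cvtColor(p,cv2.COLOR_BGR2HSV)
    M=near&(C[...,2]>.095)&(C[...,2]<.11); 
    k,lab,st,ce=cv2.connectedComponentsWithStats(M.astype(np.uint8))
    for i in range(1,k):
        if st[i,4]>15: print('  z.1 blob',st[i],ce[i].round(1),C[lab==i].mean(0).round(4),p[lab==i].mean(0).round())
    M=near&(C[...,2]>.118); print('  pin',C[M].mean(0).round(4),M.sum(), C[M][:,2].max())
    # plate
    near=(np.hypot(C[...,0]-.37,C[...,1]+.31)<.09)&(d>0)
    M=near&(C[...,2]>.004)&(C[...,2]<.014); q=C[M][:,:2].astype(np.float32); print(n,'plate',cv2.minAreaRect(q),len(q))
    M=near&(C[...,2]>.05); print('  collar',C[M].mean(0).round(4),M.sum(),cv2.minEnclosingCircle(C[M][:,:2].astype(np.float32)))
    near=(np.hypot(C[...,0]-.6,C[...,1]+.47)<.08)&(d>0)&(C[...,2]>.04); print(' flask?',C[near].mean(0).round(3),near.sum())
```

```text
top rim ((0.5467239022254944, -0.39164578914642334), (0.13500554859638214, 0.1268315464258194), 40.6247444152832) 1726
  z.1 blob [299 142   9   9  64] [302.8 145.9] [ 0.5809 -0.3956  0.1031] [113. 138. 152.]
  z.1 blob [296 170  10   9  68] [300.6 174.1] [ 0.5076 -0.3904  0.1023] [85. 60. 44.]
  pin [ 0.5431 -0.3927  0.1278] 43 0.13439987461686376
top plate ((0.36919254064559937, -0.3090377449989319), (0.1759401261806488, 0.17082908749580383), 30.896297454833984) 1095
  collar [ 0.3718 -0.3111  0.0601] 96 ((0.37210819125175476, -0.3116762638092041), 0.01867552474141121)
 flask? [ 0.59  -0.456  0.067] 1013
scene rim ((0.5392094254493713, -0.3917337954044342), (0.1261713057756424, 0.12598174810409546), 40.6170654296875) 2615
  z.1 blob [248 234  12  12 102] [253.6 239. ] [ 0.5031 -0.3899  0.1022] [82. 56. 37.]
  z.1 blob [264 250  10   5  20] [268.3 252. ] [ 0.5429 -0.3985  0.1028] [47. 50. 53.]
  z.1 blob [278 253  12  13 109] [283.5 259.1] [ 0.5762 -0.3955  0.1023] [108. 125. 135.]
  pin [ 0.5399 -0.3937  0.1263] 77 0.1327822216543182
scene plate ((0.37193620204925537, -0.31479495763778687), (0.17559191584587097, 0.13235509395599365), 28.79022979736328) 1013
  collar [ 0.3673 -0.3109  0.0587] 146 ((0.36607450246810913, -0.311676561832428), 0.02025865763425827)
 flask? [ 0.59  -0.456  0.067] 1813
```

Emit:
send_rows([
  [0,0,-0.05,0],
  [0.02,0,-0.02,0],
  [0.04,0,0,0],
  [0.04,0,0,0],
  [0.04,0,0,0],
  [0.04,0,0,-0.2],
  [0.04,-0.01,0,-0.2],
  [0.04,-0.03,0,0],
  [0.02,-0.03,0,0],
  [0,-0.03,0,0],
  [0,-0.03,0,0],
  [0,0,0,0],
  [0,0,0,0],
  [0,0,0,0],
], claw=0)

```text
clock: 1.55
eef_pos: [0.3504, -0.2968, 0.3013]
tool_rot: [0.991, 0.132, 0.0, 0.0]
ft_force: [0.1, -0.1, -0.8]
grip_width: 0.0426
```

Run:
```python
from h import *
T=pose();p,d=cams.camera('wrist');cv2.imwrite('pics/w1.png',p);np.savez('w1.npz',p=p,d=d,T=T)
cv2.imwrite('pics/w1b.png',cv2.resize(p,None,fx=1.5,fy=1.5,interpolation=cv2.INTER_CUBIC))
print(monitor.get_obs()['joint_pos'].round(3),T.round(4))
```

```text
[-0.703  0.139  0.059  1.491 -0.     2.174] [[ 9.650e-01  2.621e-01  3.000e-04  3.504e-01]
 [ 2.621e-01 -9.650e-01 -5.000e-04 -2.968e-01]
 [ 2.000e-04  6.000e-04 -1.000e+00  3.013e-01]
 [ 0.000e+00  0.000e+00  0.000e+00  1.000e+00]]
```

View pics/w1b.png

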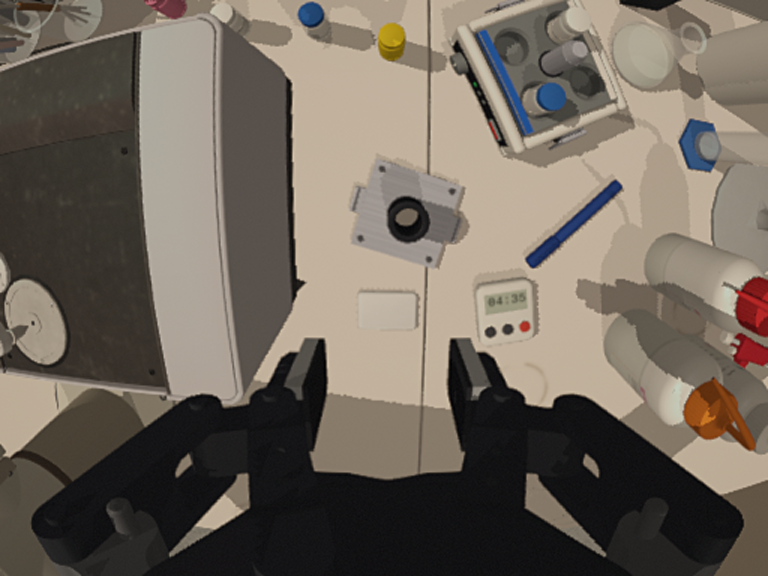

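The wrist view at 1.5x shows the loose blue cap at (311,14), the white one half behind the spectrometer at (225,15), and the collar at (408,219). The mixer pin is at (570,52), racked blue at (548,97), racked white at (573,22), and the flask at (645,55).

```bash
cat >> h.py <<'E'
def capfind(n,p,T,z,kind,x,y,rad=.03):
    """centroid of a cap-coloured blob near world x,y ; largest component"""
    hsv=cv2.cvtColor(p,cv2.COLOR_BGR2HSV)
    if kind=='blue': M=cv2.inRange(hsv,(100,120,30),(125,255,255))
    else: M=cv2.inRange(hsv,(8,0,110),(30,75,255))
    return M
E
python3 - <<'E'
from h import *
f=np.load('w1.npz');p=f['p'];T=f['T'];d=f['d']
hsv=cv2.cvtColor(p,cv2.COLOR_BGR2HSV)
M=cv2.inRange(hsv,(100,120,30),(125,255,255))
k,lab,st,ce=cv2.connectedComponentsWithStats(M)
for i in range(1,k):
    if st[i,4]>30: print('blue',st[i],ce[i].round(1),onz('wrist',*ce[i],.057,T).round(4),onz('wrist',*ce[i],.1023,T).round(4))
for u,v in [(381.5,14),(386,33)]: print('w/pin',u,v,hsv[int(v),int(u)],onz('wrist',u,v,.1023,T).round(4),onz('wrist',u,v,.13,T).round(4))
cv2.imwrite('pics/w1m.png',cv2.resize(p[0:110,290:430],None,fx=5,fy=5,interpolation=cv2.INTER_CUBIC))
cv2.imwrite('pics/w1p.png',cv2.resize(p[95:190,225:320],None,fx=6,fy=6,interpolation=cv2.INTER_CUBIC))
E
```

```text
blue [199   2  16  16 204] [206.7   9.3] [ 0.5247 -0.1801  0.057 ] [ 0.512  -0.1916  0.1023]
blue [320  20  35  69 341] [337.7  53.9] [ 0.5116 -0.3594  0.057 ] [ 0.5005 -0.3498  0.1023]
blue [318  22  32  68  88] [333.9  56.3] [ 0.5067 -0.3555  0.057 ] [ 0.4962 -0.3463  0.1023]
blue [358  55  19  19 285] [367.1  64.1] [ 0.5125 -0.4019  0.057 ] [ 0.5012 -0.3872  0.1023]
blue [453  80  24  34 379] [462.9  96.6] [ 0.529  -0.5683  0.057 ] [ 0.5158 -0.534   0.1023]
blue [351 121  63  57 576] [381.5 149.7] [ 0.4075 -0.4574  0.057 ] [ 0.4087 -0.4362  0.1023]
w/pin 381.5 14 [ 22  34 194] [ 0.5703 -0.3897  0.1023] [ 0.5578 -0.3805  0.13  ]
w/pin 386 33 [ 13  23 157] [ 0.5484 -0.4008  0.1023] [ 0.5377 -0.3908  0.13  ]
```

View pics/w1m.png

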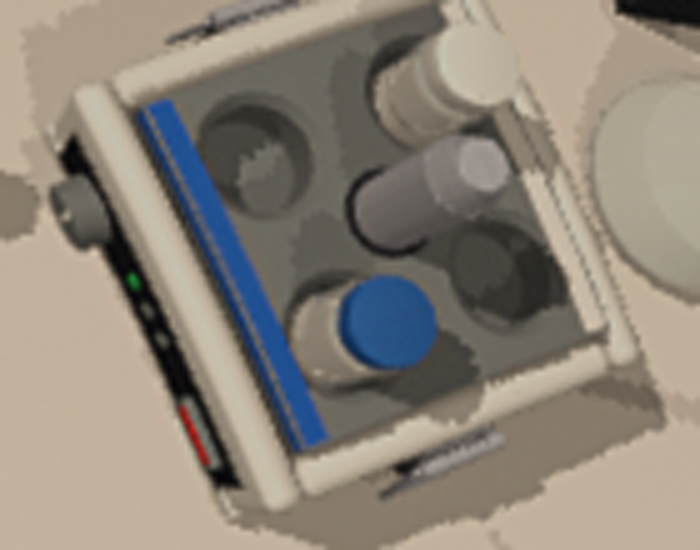

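View pics/w1p.png

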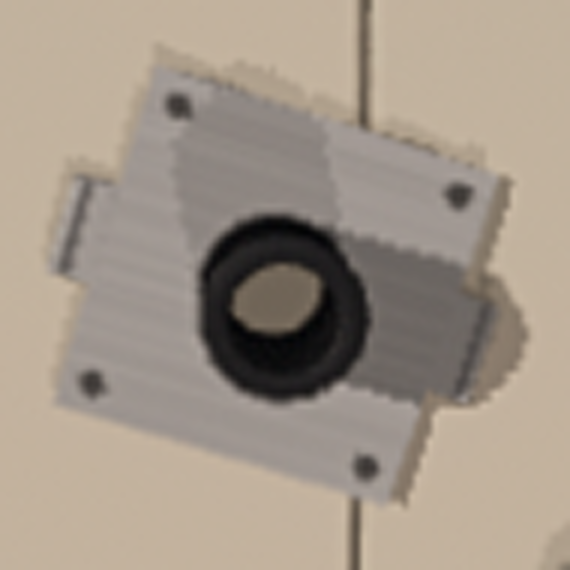

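Emit:
send_rows([
  [0.04,-0.014,0,0],
  [0.04,-0.014,0,0],
  [0.04,-0.014,0,0],
  [0.04,-0.013,0,0],
  [0.03,-0.012,-0.0,0],
  [0.01,0,0.04,0],
  [0,0,0.04,0],
  [0,0,0.04,0],
  [0,0,0.021,0],
  [0,0,0,0],
  [0,0,0,0],
  [0,0,0,0],
])

```text
clock: 2.8
eef_pos: [0.5269, -0.1798, 0.1621]
tool_rot: [0.991, 0.132, 0.002, 0.001]
ft_force: [-0.4, -0.0, 0.1]
grip_width: 0.0428
```

Run:
```python
from h import *
T=pose();p,d=cams.camera('wrist');np.savez('w2.npz',p=p,d=d,T=T)
cv2.imwrite('pics/w2b.png',cv2.resize(p,None,fx=1.5,fy=1.5,interpolation=cv2.INTER_CUBIC))
print(T.round(4)); 
k=K('wrist')
def proj(P):
    q=np.linalg.inv(T@k['mount'])@np.append(P,1); x,y,z=q[0],-q[1],-q[2]; r=np.hypot(x,y); th=np.arctan2(r,z); I=k['intrinsics']; return I[0,0]*th*x/r+I[0,2],I[1,1]*th*y/r+I[1,2]
for P in [(.526,-.18,.057),tuple(T[:3,3]),(.5145,-.0975,.057)]: print(P,np.array(proj(P)).round(1))
```

```text
[[ 0.9651  0.262   0.0032  0.5269]
 [ 0.262  -0.9651 -0.0011 -0.1798]
 [ 0.0028  0.0019 -1.      0.1621]
 [ 0.      0.      0.      1.    ]]
(0.526, -0.18, 0.057) [258.9 187.7]
(np.float64(0.5268985373141157), np.float64(-0.17978454668765004), np.float64(0.16208686909014797)) [260.  241.3]
(0.5145, -0.0975, 0.057) [164.7 176.3]
```

View pics/w2b.png

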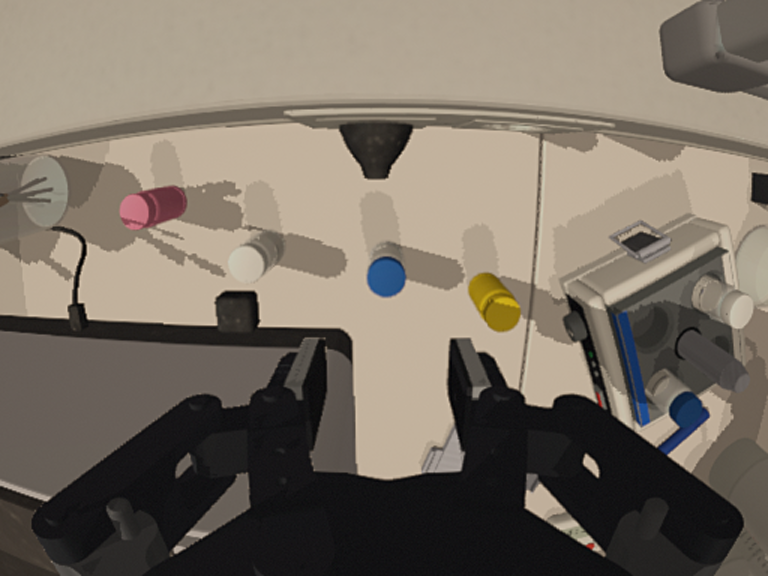

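The cap prediction agrees within 2 to 3 px: blue cap at (386,277), white at (247,263). There is also a small black box at (237,311) beside the white vial. Measuring them.

Run:
```python
from h import *
f=np.load('w2.npz');p=f['p'];T=f['T'];d=f['d']
hsv=cv2.cvtColor(p,cv2.COLOR_BGR2HSV)
def wpt(u,v):
    o,r=ray('wrist',u,v,T); k=K('wrist'); 
    ax=(T@k['mount'])[:3,2]*-1; return o+r*d[int(round(v)),int(round(u))]/(r@ax)
for n,(u,v) in dict(blue=(257.3,184.7),white=(164,175.5),box=(158,207)).items(): print(n,onz('wrist',u,v,.057,T).round(4),wpt(u,v).round(4))
# box points
for u,v in [(146,196),(170,196),(146,216),(170,216),(158,200),(158,213)]: print('box',u,v,wpt(u,v).round(3))
M=cv2.inRange(hsv,(100,120,30),(125,255,255)); M[:, :240]=0; M[:,275:]=0
c=max(cv2.findContours(M,0,1)[0],key=cv2.contourArea); print(cv2.minEnclosingCircle(c),cv2.fitEllipse(c))
print([wpt(u,100).round(3) for u in (230,250,270)],[wpt(250,v).round(3) for v in (80,90,110,118)])
cv2.imwrite('pics/w2c.png',cv2.resize(p[140:230,120:290],None,fx=4,fy=4,interpolation=cv2.INTER_CUBIC))
```

```text
blue [ 0.5282 -0.178   0.057 ] [ 0.5277 -0.1781  0.0551]
white [ 0.5151 -0.0967  0.057 ] [ 0.5146 -0.0963  0.0555]
box [ 0.4844 -0.0961  0.057 ] [ 0.4774 -0.092   0.0412]
box 146 196 [ 0.483 -0.076  0.035]
box 170 196 [ 0.487 -0.099  0.029]
box 146 216 [ 0.464 -0.081  0.041]
box 170 216 [ 0.469 -0.104  0.036]
box 158 200 [ 0.484 -0.091  0.041]
box 158 213 [ 0.472 -0.093  0.042]
((257.13604736328125, 184.1836700439453), 12.866680145263672) ((257.1457824707031, 184.14332580566406), (24.12983512878418, 24.959793090820312), 8.979633331298828)
[array([ 0.591, -0.132, -0.004]), array([ 0.595, -0.154,  0.089]), array([ 0.602, -0.171, -0.002])] [array([ 0.609, -0.151,  0.093]), array([ 0.602, -0.153,  0.094]), array([ 0.588, -0.156,  0.083]), array([ 0.583, -0.158,  0.081])]
```

View pics/w2c.png

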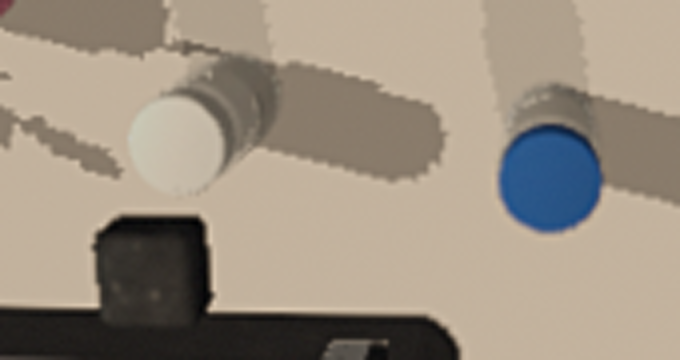

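Emit:
send_rows([
  [0.0015,-0.0015,0.03,0],
  [0,0,0.03,0],
  [0,0,0.03,0],
  [0,0,0.025,0],
  [0,0,0.015,0],
  [0,0,0.007,0],
  [0,0,0,0],
  [0,0,0,0],
])

```text
clock: 3.65
eef_pos: [0.5278, -0.1775, 0.0247]
tool_rot: [0.991, 0.132, 0.001, 0.001]
ft_force: [0.4, 0.3, 0.5]
grip_width: 0.0426
```

Run:
```python
from h import *
T=pose();p,d=cams.camera('wrist');np.savez('w3.npz',p=p,d=d,T=T)
cv2.imwrite('pics/w3b.png',cv2.resize(p,None,fx=1.5,fy=1.5,interpolation=cv2.INTER_CUBIC))
print(T.round(4),monitor.get_obs()['ft_force']);
```

```text
[[ 9.649e-01  2.626e-01  2.500e-03  5.278e-01]
 [ 2.626e-01 -9.649e-01 -8.000e-04 -1.775e-01]
 [ 2.200e-03  1.500e-03 -1.000e+00  2.470e-02]
 [ 0.000e+00  0.000e+00  0.000e+00  1.000e+00]] [-0.36907836 -0.35981534  0.63182455]
```

View pics/w3b.png

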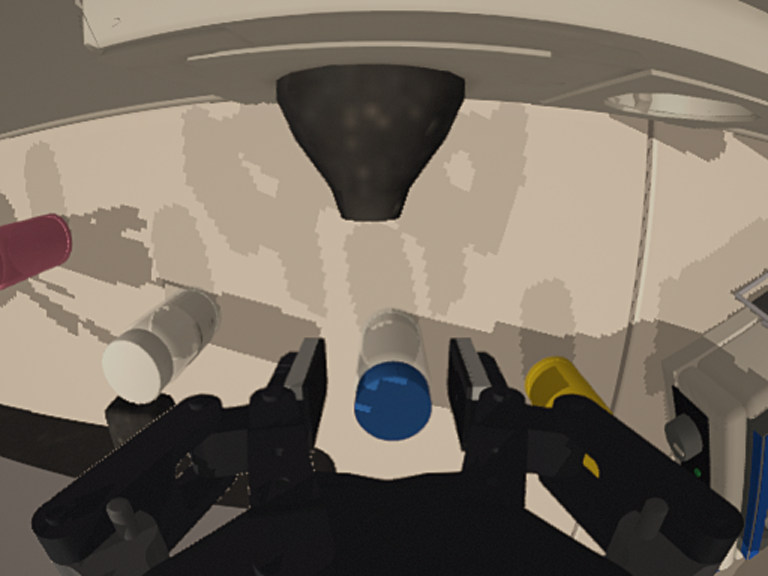

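Blue vial is between the pads (cap at (393,400), pads at 325 and 450). Closing.

Emit:
send_rows([
  [0,0,0,0],
  [0,0,0,0],
  [0,0,0,0],
  [0,0,0,0],
  [0,0,0,0],
  [0,0,0,0],
], claw=-1)

```text
clock: 4.3
eef_pos: [0.5275, -0.1774, 0.0247]
tool_rot: [0.991, 0.132, 0.001, 0.001]
ft_force: [-0.6, 0.0, 6.0]
grip_width: 0.022
```

Run:
```python
from h import *
o=monitor.get_obs();print(o['grip_width'],o['ft_force'],o['eef_pos'])
T=pose();p,d=cams.camera('wrist');np.savez('w4.npz',p=p,d=d,T=T)
cv2.imwrite('pics/w4b.png',cv2.resize(p[150:384,130:384],None,fx=2.5,fy=2.5,interpolation=cv2.INTER_CUBIC))
```

```text
0.022005995821518614 [-0.57905344  0.01449676  6.00337724] [ 0.52751711 -0.17744261  0.02472348]
```

View pics/w4b.png

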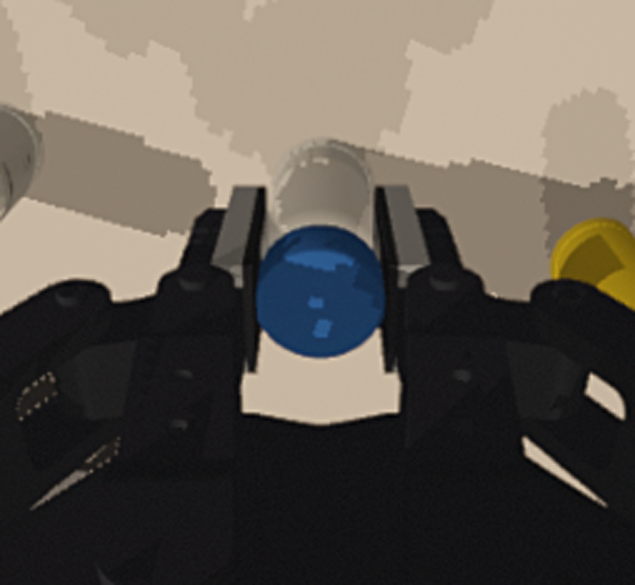

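Blue is held (width 22 mm, cap centred). Lift, turn the jaws to the pocket-safe direction (perpendicular to the pin), and go above the blue pocket.

Emit:
send_rows([
  [0,0,-0.005,0],
  [0,0,-0.03,0],
  [0,0,-0.04,0],
  [0,0,-0.04,0],
  [0,0,-0.04,0],
  [0,0,-0.025,-1],
  [0,0,0,-1],
  [0,0,0,-1],
  [0,0,0,-1],
  [0,0,0,-1],
  [0,0,0,-1],
  [0,0,0,-1],
  [0,0,0,-1],
  [0,0,0,-1],
  [0,0,0,-1],
  [0,0,0,-1],
  [0,0,0,-1],
  [0,0,0,-0.29],
  [0,0,0,0],
])

```text
clock: 6.25
eef_pos: [0.5264, -0.1769, 0.2033]
tool_rot: [0.734, 0.679, -0.0, -0.0]
ft_force: [-0.2, 1.0, -1.0]
grip_width: 0.0221
```

Emit:
send_rows([
  [-0.03,0.005,0,0],
  [-0.04,0.007,0,0],
  [-0.04,0.007,0,0],
  [-0.03,0.006,0,0],
  [-0.02,0.003,0,0],
  [-0.01,0.002,0,0],
  [-0.007,0.001,0,0],
  [0,0,0,0],
  [0,0,0,0],
  [0,0,0,0],
])

```text
clock: 7.25
eef_pos: [0.5442, -0.3547, 0.2036]
tool_rot: [0.733, 0.68, 0.0, -0.0]
ft_force: [0.6, 0.4, -1.0]
grip_width: 0.0221
```

Run:
```python
from h import *
o=monitor.get_obs();print(o['grip_width'],o['ft_force'],o['joint_pos'].round(3))
T=pose();p,d=cams.camera('wrist');np.savez('w5.npz',p=p,d=d,T=T);print(T.round(4))
cv2.imwrite('pics/w5b.png',cv2.resize(p,None,fx=1.5,fy=1.5,interpolation=cv2.INTER_CUBIC))
```

```text
0.022058413938272715 [ 0.63198133  0.37876096 -1.01146875] [-0.578  0.559  0.409  1.421  0.     1.068]
[[ 7.470e-02  9.972e-01  0.000e+00  5.442e-01]
 [ 9.972e-01 -7.470e-02  3.000e-04 -3.547e-01]
 [ 3.000e-04 -0.000e+00 -1.000e+00  2.036e-01]
 [ 0.000e+00  0.000e+00  0.000e+00  1.000e+00]]
```

View pics/w5b.png

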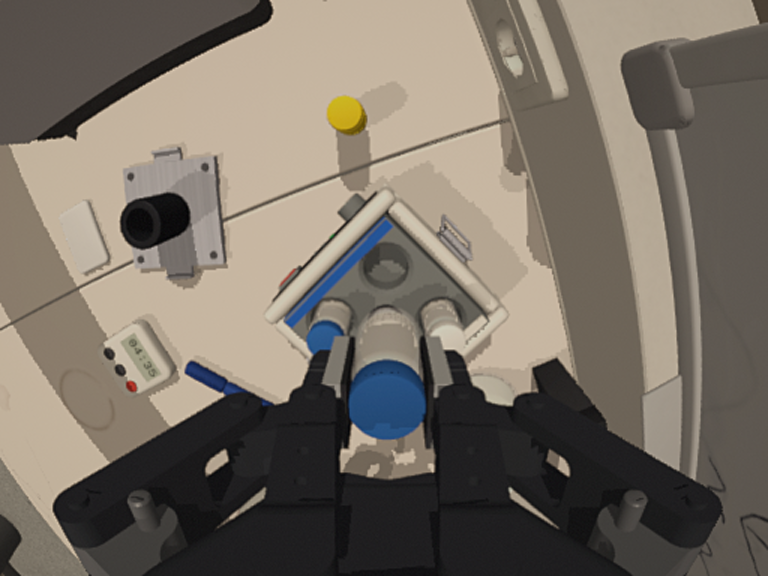

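Blue vial in hand at (387,400). The empty blue pocket's mouth is at (386,264), between racked blue (325,335) and racked white (445,325). Measuring the pocket against the tool.

Run:
```python
from h import *
f=np.load('w5.npz');p=f['p'];T=f['T']
cv2.imwrite('pics/w5c.png',cv2.resize(p[115:225,165:350],None,fx=4.3,fy=4.3,interpolation=cv2.INTER_CUBIC))
for n,(u,v),z in [('pocket',(257.3,176),.0673),('rim top',(258,127.5),.06),('rimR',(337,211),.06),('rimL',(177,211),.06)]: print(n,onz('wrist',u,v,z,T).round(4))
# where the jaw axis & vial base centre project at z of pocket
k=K('wrist')
def proj(P):
    q=np.linalg.inv(T@k['mount'])@np.append(P,1); x,y,z=q[0],-q[1],-q[2]; r=np.hypot(x,y); th=np.arctan2(r,z); I=k['intrinsics']; return np.array((I[0,0]*th*x/r+I[0,2],I[1,1]*th*y/r+I[1,2]))
print('vial bottom px',proj((T[0,3],T[1,3],T[2,3]-.025))*1.5,'cap top',proj((T[0,3],T[1,3],T[2,3]+.032))*1.5)
```

```text
pocket [ 0.5431 -0.3518  0.0673]
rim top [ 0.5473 -0.3062  0.06  ]
rimR [ 0.623  -0.3971  0.06  ]
rimL [ 0.4565 -0.3844  0.06  ]
vial bottom px [388.63731963 337.12806505] cap top [389.35032953 415.15021814]
```

View pics/w5c.png

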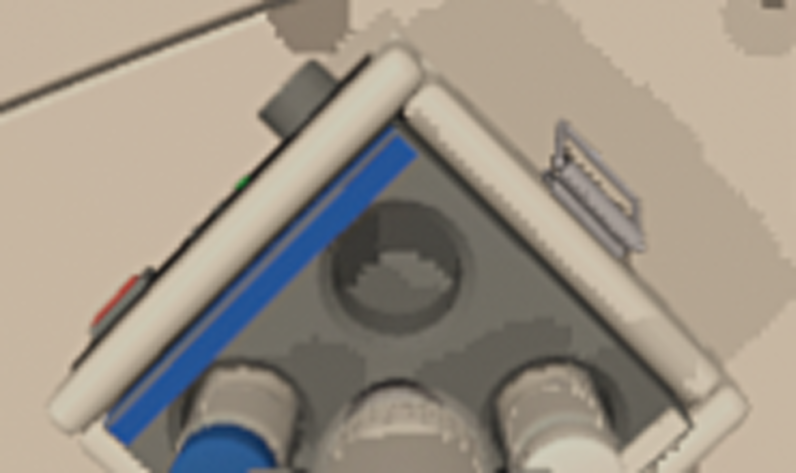

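Emit:
send_rows([
  [0,0,0.03,0],
  [0,0,0.03,0],
  [0,0,0.025,0],
  [0,0,0.012,0],
  [0,0,0,0],
  [0,0,0,0],
  [0,0,0,0],
])

```text
clock: 8.0
eef_pos: [0.5452, -0.3565, 0.1084]
tool_rot: [0.733, 0.68, 0.0, 0.002]
ft_force: [-0.5, 0.4, -0.2]
grip_width: 0.0223
```

Run:
```python
from h import *
o=monitor.get_obs();print(o['grip_width'],o['ft_force'])
T=pose();p,d=cams.camera('wrist');np.savez('w6.npz',p=p,d=d,T=T);print(T.round(4))
cv2.imwrite('pics/w6c.png',cv2.resize(p[130:300,150:360],None,fx=3.5,fy=3.5,interpolation=cv2.INTER_CUBIC))
p,d=cams.camera('scene');np.savez('s6.npz',p=p,d=d)
cv2.imwrite('pics/s6.png',cv2.convertScaleAbs(cv2.resize(p[190:310,200:340],None,fx=5,fy=5,interpolation=cv2.INTER_CUBIC),alpha=1.6))
```

```text
0.0222806444201976 [-0.50130251  0.42105073 -0.2311497 ]
[[ 0.0757  0.9971  0.003   0.5452]
 [ 0.9971 -0.0757 -0.002  -0.3565]
 [-0.0017  0.0032 -1.      0.1084]
 [ 0.      0.      0.      1.    ]]
```

View pics/w6c.png

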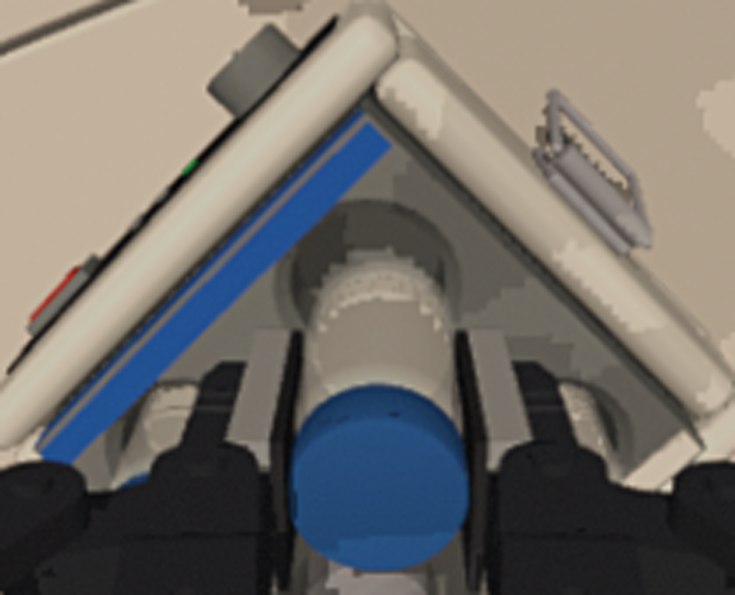

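View pics/s6.png

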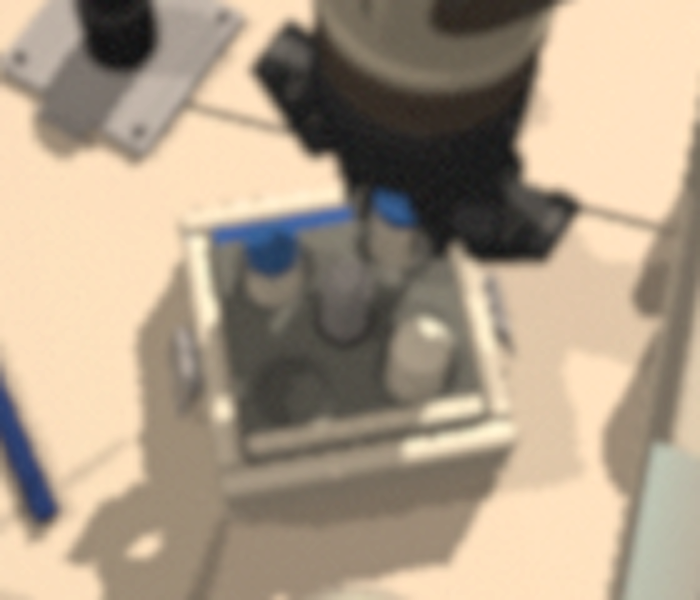

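Run:
```python
from h import *
f=np.load('w6.npz');T=f['T']
Ti=np.linalg.inv(T)
for n,(u,v),z in [('pocket',(254.9,211.4),.0673),('pocket top edge',(254.5,130+200/3.5),.0673),('vial far edge',(258.3,130+262/3.5),T[2,3]-.025),('cap centre',(150+381/3.5,130+478/3.5),T[2,3]+.032),('capfar',(150+378/3.5,130+384/3.5),T[2,3]+.032)]:
    P=onz('wrist',u,v,z,T); print(n,P.round(4),'tool',(Ti@np.append(P,1))[:3].round(4))
```

```text
pocket [ 0.5429 -0.3538  0.0673] tool [ 0.0025 -0.0027  0.0411]
pocket top edge [ 0.5439 -0.3374  0.0673] tool [ 0.019  -0.0029  0.0411]
vial far edge [ 0.5458 -0.3438  0.0834] tool [ 0.0127 -0.0005  0.025 ]
cap centre [ 0.5452 -0.3512  0.1404] tool [ 0.0052 -0.0003 -0.032 ]
capfar [ 0.5458 -0.3385  0.1404] tool [ 0.0179 -0.0007 -0.032 ]
```

Emit:
send_rows([
  [0.002,-0.0022,0,0],
  [0,0,0.007,0],
  [0,0,0.006,0],
  [0,0,0,0],
  [0,0,0,0],
])

```text
clock: 8.6
eef_pos: [0.5416, -0.3535, 0.0926]
tool_rot: [0.733, 0.68, -0.0, -0.001]
ft_force: [-0.2, -0.7, 0.1]
grip_width: 0.0222
```

Run:
```python
from h import *
o=monitor.get_obs();print(o['grip_width'],o['ft_force'])
T=pose();p,d=cams.camera('wrist');np.savez('w7.npz',p=p,d=d,T=T);print(T.round(4))
cv2.imwrite('pics/w7c.png',cv2.resize(p[150:300,180:340],None,fx=4.5,fy=4,interpolation=cv2.INTER_CUBIC))
```

```text
0.02220886432803294 [-0.23600133 -0.72373648  0.07908087]
[[ 7.590e-02  9.971e-01 -1.100e-03  5.416e-01]
 [ 9.971e-01 -7.590e-02  7.000e-04 -3.535e-01]
 [ 6.000e-04 -1.200e-03 -1.000e+00  9.260e-02]
 [ 0.000e+00  0.000e+00  0.000e+00  1.000e+00]]
```

View pics/w7c.png

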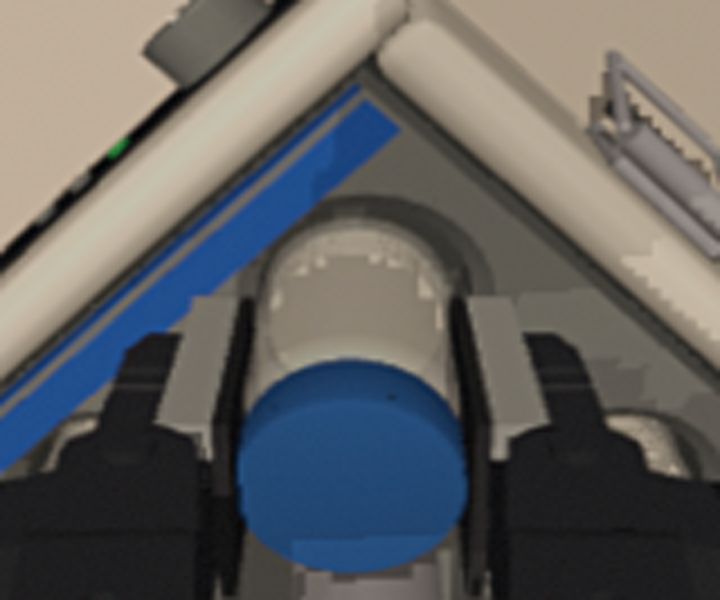

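Emit:
send_rows([
  [-0.0005,0.0013,0,0],
  [0,0,0,0],
  [0,0,0,0],
  [0,0,0,0],
  [0,0,0,0],
])

```text
clock: 9.15
eef_pos: [0.5432, -0.3543, 0.0934]
tool_rot: [0.733, 0.68, -0.0, 0.0]
ft_force: [-0.3, 0.6, 0.0]
grip_width: 0.0222
```

Run:
```python
from h import *
o=monitor.get_obs();print(o['grip_width'],o['ft_force'])
T=pose();p,d=cams.camera('wrist');np.savez('w8.npz',p=p,d=d,T=T);print(T.round(4))
cv2.imwrite('pics/w8c.png',cv2.resize(p[150:300,180:340],None,fx=4.5,fy=4,interpolation=cv2.INTER_CUBIC))
```

```text
0.0222270997242381 [-0.27050616  0.62320035  0.00536658]
[[ 7.590e-02  9.971e-01  1.000e-04  5.432e-01]
 [ 9.971e-01 -7.590e-02 -1.000e-04 -3.543e-01]
 [-1.000e-04  1.000e-04 -1.000e+00  9.340e-02]
 [ 0.000e+00  0.000e+00  0.000e+00  1.000e+00]]
```

View pics/w8c.png

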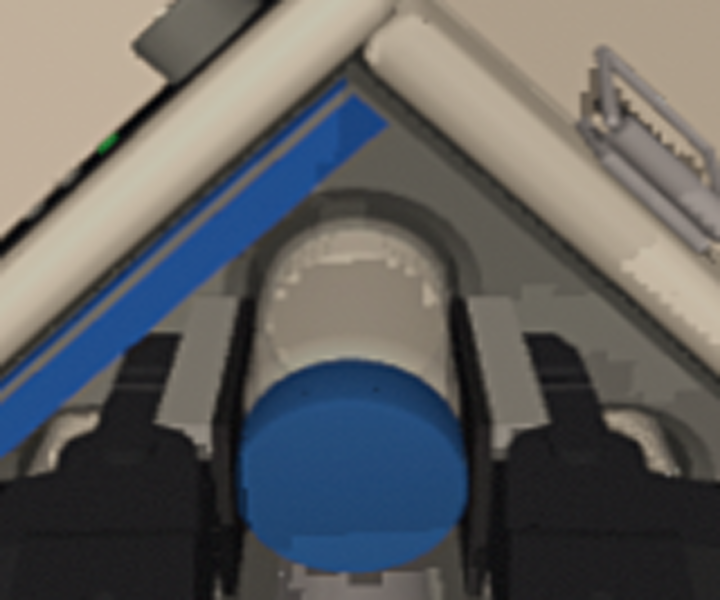

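Now centred (ring 240–480, vial 258–455). Insert.

Emit:
send_rows([
  [0,0,0.007,0],
  [0,0,0.007,0],
  [0,0,0.004,0],
  [0,0,0.003,0],
  [0,0,0,0],
  [0,0,0,0],
])

```text
clock: 9.8
eef_pos: [0.5433, -0.3543, 0.0722]
tool_rot: [0.733, 0.68, -0.0, -0.0]
ft_force: [0.0, -0.4, 0.4]
grip_width: 0.0223
```

Run:
```python
from h import *
o=monitor.get_obs();print(o['grip_width'],o['ft_force'])
T=pose();p,d=cams.camera('wrist');np.savez('w9.npz',p=p,d=d,T=T);print(T.round(4))
cv2.imwrite('pics/w9c.png',cv2.resize(p[150:300,180:340],None,fx=4.5,fy=4,interpolation=cv2.INTER_CUBIC))
```

```text
0.022257093460492077 [ 0.01033826 -0.37528345  0.40633479]
[[ 7.590e-02  9.971e-01 -1.000e-04  5.433e-01]
 [ 9.971e-01 -7.590e-02  0.000e+00 -3.543e-01]
 [ 0.000e+00 -1.000e-04 -1.000e+00  7.220e-02]
 [ 0.000e+00  0.000e+00  0.000e+00  1.000e+00]]
```

View pics/w9c.png

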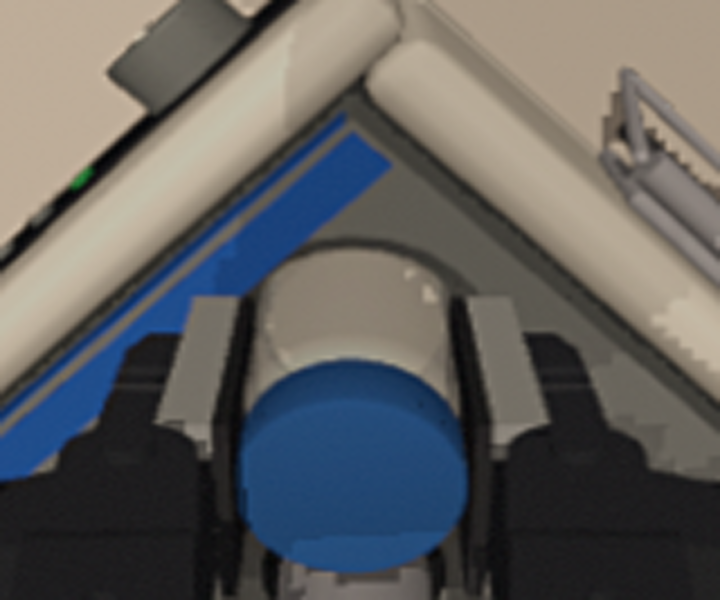

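Emit:
send_rows([
  [0,0,0.0015,0],
  [0,0,0,0],
  [0,0,0,0],
])

```text
clock: 10.15
eef_pos: [0.5433, -0.3543, 0.0709]
tool_rot: [0.733, 0.68, 0.0, 0.0]
ft_force: [0.3, -0.2, 0.1]
grip_width: 0.0224
```

Emit:
send_rows([
  [0,0,0,0],
  [0,0,0,0],
  [0,0,0,0],
  [0,0,0,0],
  [0,0,0,0],
  [0,0,-0.01,0],
  [0,0,-0.03,0],
  [0,0,-0.04,0],
  [0,0,-0.04,0],
  [0,0,-0.02,0],
  [0,0,0,0],
  [0,0,0,0],
], claw=-0.15)

```text
clock: 11.35
eef_pos: [0.5434, -0.3544, 0.2115]
tool_rot: [0.733, 0.68, 0.0, 0.001]
ft_force: [-0.2, -0.3, -0.4]
grip_width: 0.0364
```

Run:
```python
from h import *
o=monitor.get_obs();print(o['grip_width'],o['ft_force'])
T=pose();p,d=cams.camera('wrist');np.savez('w10.npz',p=p,d=d,T=T);print(T.round(4))
cv2.imwrite('pics/w10.png',cv2.resize(p,None,fx=1.5,fy=1.5,interpolation=cv2.INTER_CUBIC))
```

```text
0.036440383155561196 [-0.17980738 -0.30586093 -0.41198461]
[[ 7.600e-02  9.971e-01  1.200e-03  5.434e-01]
 [ 9.971e-01 -7.600e-02 -8.000e-04 -3.544e-01]
 [-7.000e-04  1.300e-03 -1.000e+00  2.115e-01]
 [ 0.000e+00  0.000e+00  0.000e+00  1.000e+00]]
```

View pics/w10.png

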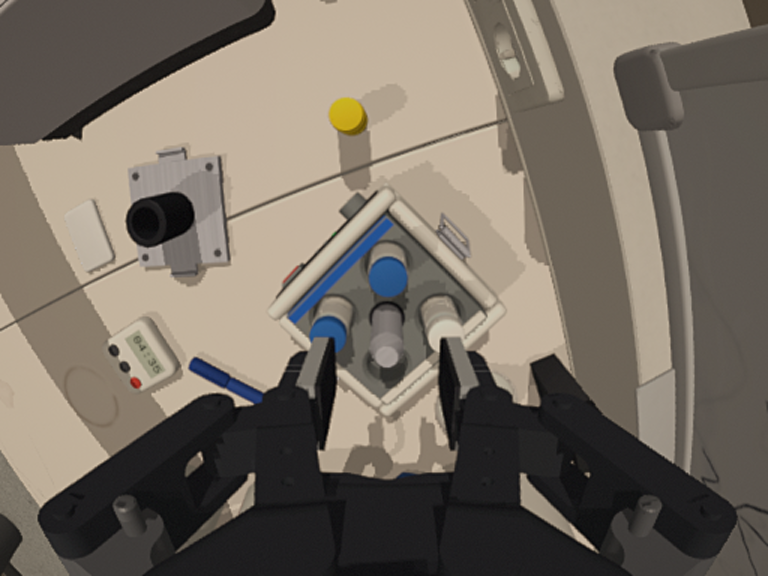

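Blue vial is seated in its pocket (cap (388,270)), upright and level with its neighbours. Now the white one.

Emit:
send_rows([
  [0,0,0,1],
  [0,0,0,1],
  [0,0,0,1],
  [0,0,0,1],
  [0,0,0,1],
  [0,0,0,1],
  [0,0,0,1],
  [0,0,0,1],
  [0,0,0,1],
  [0,0,0,1],
  [0,0,0,1],
  [0,0,0,1],
  [0,0,0,0.29],
  [0.005,-0.03,0,0],
  [0.007,-0.04,0,0],
  [0.007,-0.04,0,0],
  [0.007,-0.04,0,0],
  [0.007,-0.04,0,0],
  [0.006,-0.04,0,0],
  [0.004,-0.026,0,0],
], claw=0)

```text
clock: 13.4
eef_pos: [0.5161, -0.0934, 0.2098]
tool_rot: [0.991, 0.134, -0.001, -0.001]
ft_force: [1.1, -0.5, 0.0]
grip_width: 0.0429
```

Emit:
send_rows([
  [0,0,0.03,0],
  [0,0,0.02,0],
  [0,0,0,0],
  [0,0,0,0],
  [0,0,0,0],
  [0,0,0,0],
])

```text
clock: 14.0
eef_pos: [0.5183, -0.0964, 0.1619]
tool_rot: [0.991, 0.132, 0.001, 0.0]
ft_force: [-0.7, 0.5, -1.0]
grip_width: 0.0429
```

Run:
```python
from h import *
o=monitor.get_obs();print(o['grip_width'],o['ft_force'])
T=pose();p,d=cams.camera('wrist');np.savez('w11.npz',p=p,d=d,T=T);print(T.round(4))
cv2.imwrite('pics/w11.png',cv2.resize(p,None,fx=1.5,fy=1.5,interpolation=cv2.INTER_CUBIC))
```

```text
0.042898120153124816 [-0.65501989  0.51236073 -1.04677104]
[[ 9.650e-01  2.624e-01  2.100e-03  5.183e-01]
 [ 2.624e-01 -9.650e-01 -4.000e-04 -9.640e-02]
 [ 1.900e-03  9.000e-04 -1.000e+00  1.619e-01]
 [ 0.000e+00  0.000e+00  0.000e+00  1.000e+00]]
```

View pics/w11.png

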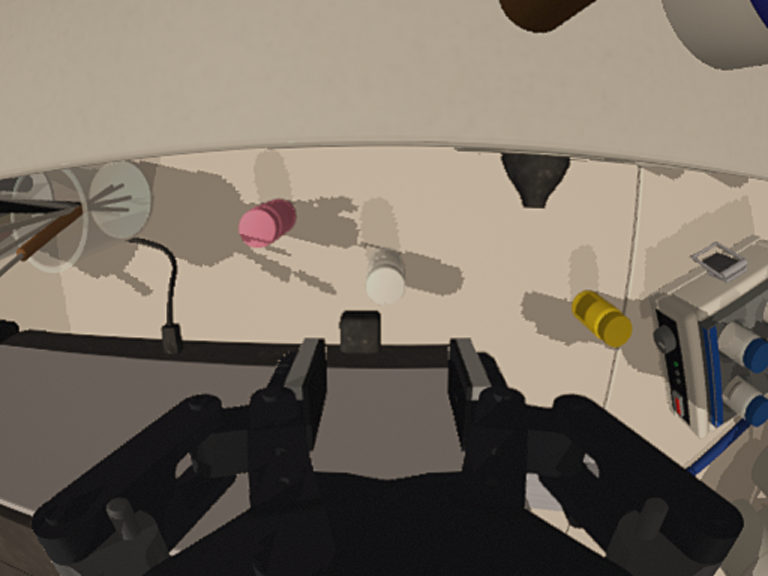

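White cap centred at (385,285); pink (262,228) and yellow (615,330) are well clear. Descend.

Emit:
send_rows([
  [0,0,0.02,0],
  [0,0,0.02,0],
  [0,0,0.02,0],
  [0,0,0,0],
])

```text
clock: 14.45
eef_pos: [0.5156, -0.0958, 0.0988]
tool_rot: [0.991, 0.132, -0.002, -0.001]
ft_force: [0.3, -0.1, 0.1]
grip_width: 0.0427
```

Emit:
send_rows([
  [0,0,0.02,0],
  [0,0,0.02,0],
  [0,0,0.02,0],
  [0,0,0.01,0],
  [0,0,0.007,0],
  [0,0,0,0],
  [0,0,0,0],
  [0,0,0,0],
])

```text
clock: 15.25
eef_pos: [0.5183, -0.0961, 0.0248]
tool_rot: [0.991, 0.133, 0.001, 0.0]
ft_force: [-0.5, -0.2, -0.2]
grip_width: 0.0428
```

Run:
```python
from h import *
o=monitor.get_obs();print(o['grip_width'],o['ft_force'])
T=pose();p,d=cams.camera('wrist');np.savez('w12.npz',p=p,d=d,T=T);print(T.round(4))
cv2.imwrite('pics/w12.png',cv2.resize(p,None,fx=1.5,fy=1.5,interpolation=cv2.INTER_CUBIC))
```

```text
0.04280365672376023 [-0.46599659 -0.16268184 -0.20297687]
[[ 9.649e-01  2.627e-01  1.900e-03  5.183e-01]
 [ 2.627e-01 -9.649e-01 -3.000e-04 -9.610e-02]
 [ 1.700e-03  8.000e-04 -1.000e+00  2.480e-02]
 [ 0.000e+00  0.000e+00  0.000e+00  1.000e+00]]
```

View pics/w12.png

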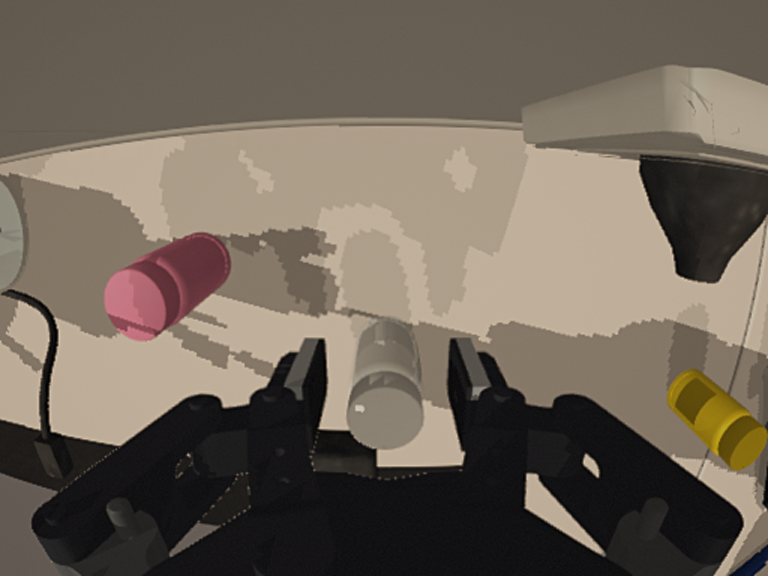

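Emit:
send_rows([
  [0,0,0,0],
  [0,0,0,0],
  [0,0,0,0],
  [0,0,0,0],
  [0,0,0,0],
  [0,0,0,0],
], claw=-1)

```text
clock: 15.9
eef_pos: [0.5181, -0.0961, 0.0246]
tool_rot: [0.991, 0.133, 0.001, 0.0]
ft_force: [-1.0, 0.4, 6.5]
grip_width: 0.0226
```

Emit:
send_rows([
  [0,0,-0.005,0],
  [0,0,-0.03,0],
  [0,0,-0.04,0],
  [0,0,-0.04,0],
  [0,0,-0.04,0],
  [0,0,-0.025,0],
  [0,0,0,-1],
  [0,0,0,-1],
  [0,0,0,-1],
  [0,0,0,-1],
  [0,0,0,-1],
  [0,0,0,-1],
  [0,0,0,-1],
  [0,0,0,-1],
  [0,0,0,-1],
  [0,0,0,-1],
  [0,0,0,-1],
  [0,0,0,-1],
  [0,0,0,-0.29],
])

```text
clock: 17.8
eef_pos: [0.5171, -0.0959, 0.2035]
tool_rot: [0.733, 0.68, -0.0, -0.0]
ft_force: [0.2, -0.6, -0.6]
grip_width: 0.0225
```

Emit:
send_rows([
  [-0.02,0.002,0,0],
  [-0.03,0.004,0,0],
  [-0.04,0.006,0,0],
  [-0.04,0.006,0,0],
  [-0.04,0.006,0,0],
  [-0.04,0.006,0,0],
  [-0.04,0.006,0,0],
  [-0.03,0.004,0,0],
  [-0.02,0.002,0,0],
  [-0.016,0.002,0,0],
  [-0.01,0,0,0],
  [0,0,0,0],
  [0,0,0,0],
  [0,0,0,0],
])

```text
clock: 19.2
eef_pos: [0.5367, -0.4233, 0.204]
tool_rot: [0.733, 0.68, 0.0, -0.0]
ft_force: [0.0, -0.2, -0.6]
grip_width: 0.0225
```

Run:
```python
from h import *
o=monitor.get_obs();print(o['grip_width'],o['ft_force'])
T=pose();p,d=cams.camera('wrist');np.savez('w13.npz',p=p,d=d,T=T);print(T.round(4))
cv2.imwrite('pics/w13.png',cv2.resize(p,None,fx=1.5,fy=1.5,interpolation=cv2.INTER_CUBIC))
```

```text
0.02246588823420214 [ 0.01432461 -0.23574919 -0.55497073]
[[ 7.510e-02  9.972e-01 -1.000e-04  5.367e-01]
 [ 9.972e-01 -7.510e-02  5.000e-04 -4.233e-01]
 [ 4.000e-04 -1.000e-04 -1.000e+00  2.040e-01]
 [ 0.000e+00  0.000e+00  0.000e+00  1.000e+00]]
```

View pics/w13.png

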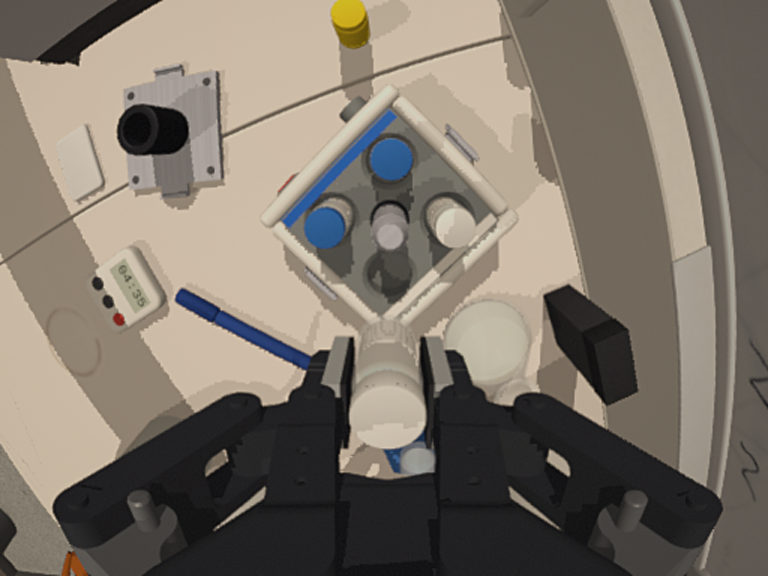

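Run:
```python
from h import *
f=np.load('w13.npz');p=f['p'];T=f['T'];d=f['d'];Ti=np.linalg.inv(T)
for n,(u,v),z in [('pocket',(388/1.5,275/1.5),.0673),('flask base c',(487/1.5,343/1.5),.0),('fl left',(444/1.5,343/1.5),.0),('fl right',(530/1.5,335/1.5),.0),('fl top',(487/1.5,300/1.5),0),('neck',(520/1.5,390/1.5),.1),('cap blue',(391/1.5,159/1.5),.1023),('racked blue',(324/1.5,228/1.5),.1023),('racked white',(455/1.5,228/1.5),.1023),('pin',(389/1.5,235/1.5),.13)]:
    P=onz('wrist',u,v,z,T); print(n,P.round(4),'tool',(Ti@np.append(P,1))[:3].round(4))
C=cloud('top',np.load('top0.npz')['d']);D=cloud('scene',np.load('scene0.npz')['d'])
for A in (C,D):
  for zl in (.03,.06,.08,.09):
    M=(A[...,2]>zl)&(A[...,2]<zl+.02)&(np.hypot(A[...,0]-.61,A[...,1]+.48)<.06); q=A[M]; print(zl,len(q),q.mean(0).round(3) if len(q) else '',q.min(0).round(3) if len(q) else '',q.max(0).round(3) if len(q) else '')
cv2.imwrite('pics/w13c.png',cv2.resize(p[170:300,200:370],None,fx=4.5,fy=4.5,interpolation=cv2.INTER_CUBIC))
```

```text
pocket [ 0.5364 -0.4279  0.0673] tool [-0.0046  0.      0.1367]
flask base c [ 0.6152 -0.5127  0.    ] tool [-0.0833  0.085   0.2039]
fl left [ 0.5779 -0.5092  0.    ] tool [-0.0826  0.0475  0.2039]
fl right [ 0.6539 -0.5091  0.    ] tool [-0.0768  0.1232  0.2039]
fl top [ 0.6152 -0.4737  0.    ] tool [-0.0444  0.082   0.2039]
neck [ 0.6164 -0.5022  0.1   ] tool [-0.0727  0.0853  0.1039]
cap blue [ 0.5435 -0.3543  0.1023] tool [0.0693 0.0016 0.1017]
racked blue [ 0.5039 -0.3889  0.1023] tool [ 0.0318 -0.0353  0.1017]
racked white [ 0.5759 -0.3944  0.1023] tool [0.0318 0.0369 0.1017]
pin [ 0.5396 -0.3908  0.13  ] tool [0.0327 0.0004 0.074 ]
0.03 181 [ 0.613 -0.502  0.039] [ 0.588 -0.538  0.03 ] [ 0.669 -0.476  0.05 ]
0.06 131 [ 0.6   -0.479  0.066] [ 0.554 -0.526  0.06 ] [ 0.67  -0.422  0.08 ]
0.08 38 [ 0.623 -0.51   0.09 ] [ 0.606 -0.524  0.082] [ 0.67  -0.476  0.1  ]
0.09 67 [ 0.623 -0.51   0.102] [ 0.605 -0.526  0.091] [ 0.67  -0.474  0.109]
0.03 399 [ 0.61  -0.502  0.04 ] [ 0.553 -0.539  0.03 ] [ 0.668 -0.421  0.05 ]
0.06 159 [ 0.605 -0.489  0.065] [ 0.554 -0.528  0.06 ] [ 0.669 -0.422  0.079]
0.08 27 [ 0.631 -0.493  0.09 ] [ 0.602 -0.509  0.08 ] [ 0.669 -0.473  0.099]
0.09 150 [ 0.625 -0.502  0.103] [ 0.598 -0.524  0.091] [ 0.669 -0.471  0.109]
```

View pics/w13c.png

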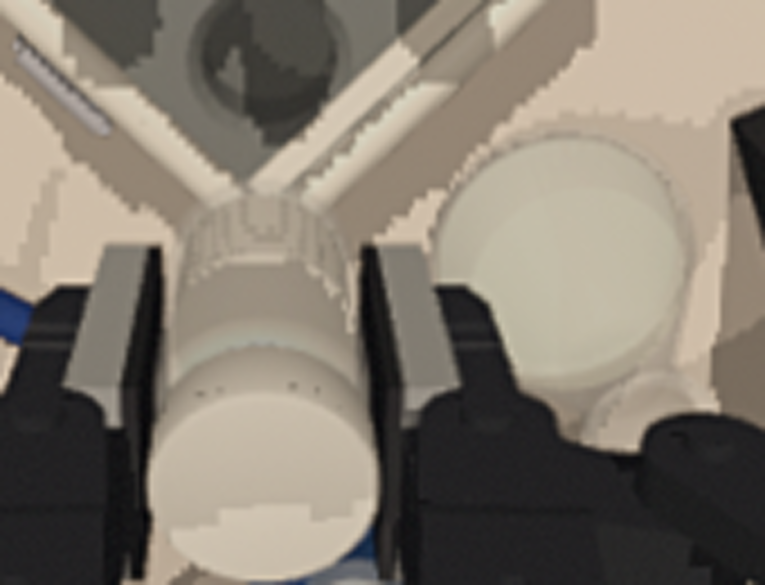

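Emit:
send_rows([
  [-0.002,0,0.03,0],
  [0,0,0.03,0],
  [0,0,0.025,0],
  [0,0,0.018,0],
  [0,0,0.005,0],
  [0,0,0,0],
  [0,0,0,0],
  [0,0,0,0],
  [0,0,0,0],
])

```text
clock: 20.15
eef_pos: [0.5371, -0.4269, 0.0973]
tool_rot: [0.733, 0.68, 0.0, 0.001]
ft_force: [0.4, 0.2, 0.0]
grip_width: 0.0226
```

Run:
```python
from h import *
o=monitor.get_obs();print(o['grip_width'],o['ft_force'])
T=pose();p,d=cams.camera('wrist');np.savez('w14.npz',p=p,d=d,T=T);print(T.round(4))
cv2.imwrite('pics/w14.png',cv2.resize(p[150:300,180:340],None,fx=4.5,fy=4,interpolation=cv2.INTER_CUBIC))
```

```text
0.02257303217488882 [0.42036714 0.17020789 0.02676311]
[[ 0.0759  0.9971  0.002   0.5371]
 [ 0.9971 -0.0759 -0.0016 -0.4269]
 [-0.0014  0.0021 -1.      0.0973]
 [ 0.      0.      0.      1.    ]]
```

View pics/w14.png

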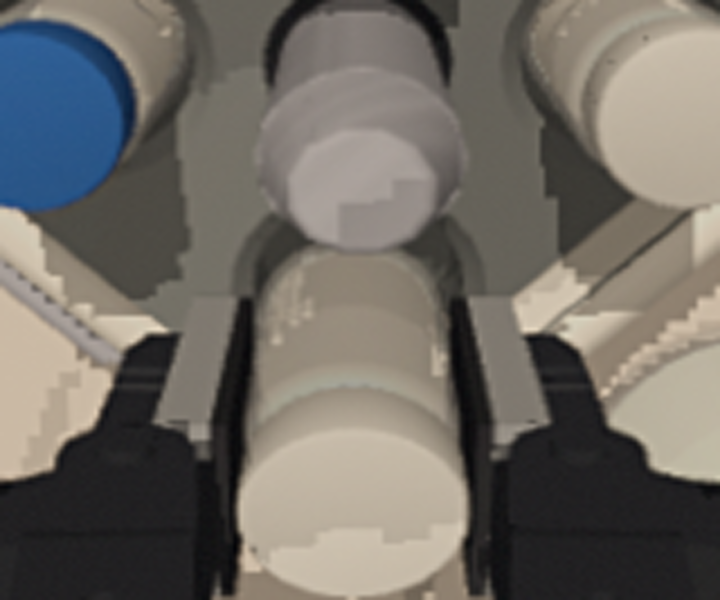

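Emit:
send_rows([
  [0,0.0005,0.003,0],
  [0,0,0,0],
  [0,0,0,0],
  [0,0,0,0],
])

```text
clock: 20.6
eef_pos: [0.5369, -0.4264, 0.0927]
tool_rot: [0.733, 0.68, -0.0, -0.0]
ft_force: [0.8, -0.6, 0.6]
grip_width: 0.023
```

Run:
```python
from h import *
o=monitor.get_obs();print(o['grip_width'],o['ft_force'])
T=pose();p,d=cams.camera('wrist');np.savez('w15.npz',p=p,d=d,T=T);print(T.round(4))
cv2.imwrite('pics/w15.png',cv2.convertScaleAbs(cv2.resize(p[150:300,180:340],None,fx=4.5,fy=4,interpolation=cv2.INTER_CUBIC),alpha=1.3))
p,d=cams.camera('scene');cv2.imwrite('pics/s15.png',cv2.convertScaleAbs(cv2.resize(p[190:310,200:340],None,fx=5,fy=5,interpolation=cv2.INTER_CUBIC),alpha=1.6))
```

```text
0.02298678282166427 [ 0.77527812 -0.61785792  0.63956124]
[[ 7.600e-02  9.971e-01 -2.000e-04  5.369e-01]
 [ 9.971e-01 -7.600e-02  2.000e-04 -4.264e-01]
 [ 1.000e-04 -2.000e-04 -1.000e+00  9.270e-02]
 [ 0.000e+00  0.000e+00  0.000e+00  1.000e+00]]
```

View pics/w15.png

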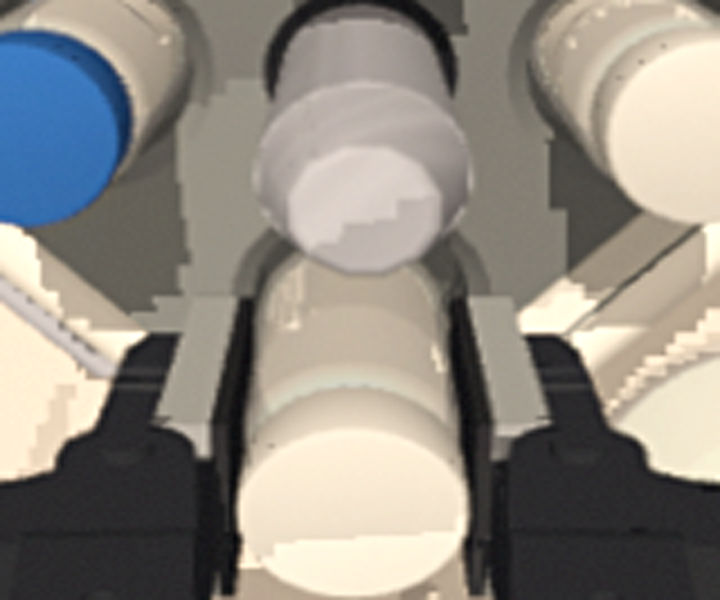

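View pics/s15.png

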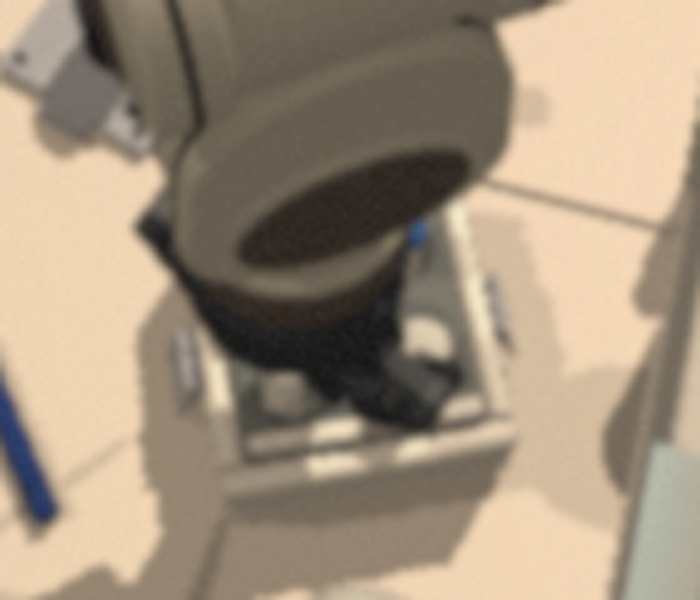

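Emit:
send_rows([
  [0,0,-0.003,0],
  [0.0011,0.0009,0,0],
  [0,0,0,0],
  [0,0,0,0],
  [0,0,0.003,0],
  [0,0,0.004,0],
  [0,0,0,0],
  [0,0,0,0],
])

```text
clock: 21.5
eef_pos: [0.5377, -0.4252, 0.0883]
tool_rot: [0.733, 0.68, -0.0, -0.0]
ft_force: [0.1, -0.4, 1.0]
grip_width: 0.023
```

Run:
```python
from h import *
o=monitor.get_obs();print(o['grip_width'],o['ft_force'])
T=pose();p,d=cams.camera('wrist');np.savez('w16.npz',p=p,d=d,T=T);print(T.round(4))
cv2.imwrite('pics/w16.png',cv2.convertScaleAbs(cv2.resize(p[150:300,180:340],None,fx=4.5,fy=4,interpolation=cv2.INTER_CUBIC),alpha=1.3))
```

```text
0.022996811957601306 [ 0.05582406 -0.39584973  1.0108835 ]
[[ 7.600e-02  9.971e-01 -7.000e-04  5.377e-01]
 [ 9.971e-01 -7.600e-02  5.000e-04 -4.252e-01]
 [ 5.000e-04 -7.000e-04 -1.000e+00  8.830e-02]
 [ 0.000e+00  0.000e+00  0.000e+00  1.000e+00]]
```

View pics/w16.png

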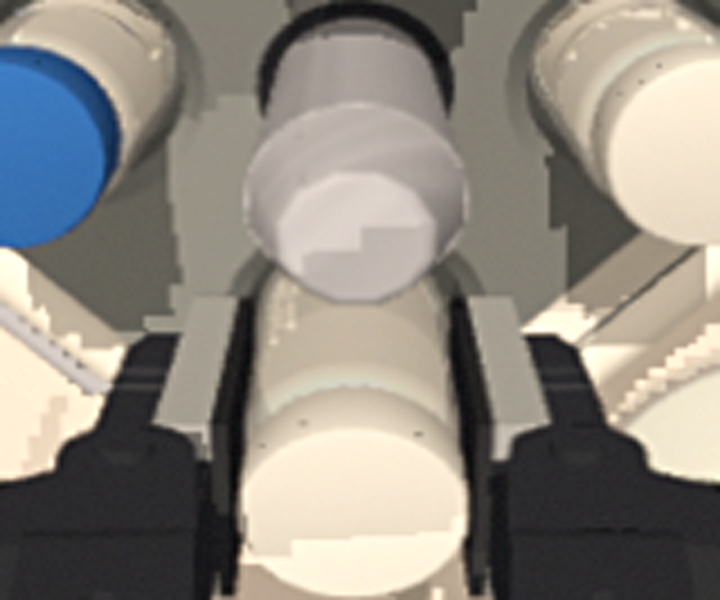

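Emit:
send_rows([
  [0,0,0.005,0],
  [0,0,0.004,0],
  [0,0,0,0],
  [0,0,0,0],
])

```text
clock: 21.95
eef_pos: [0.5377, -0.4252, 0.0794]
tool_rot: [0.733, 0.68, -0.0, -0.0]
ft_force: [-0.0, 0.1, -0.2]
grip_width: 0.0226
```

Emit:
send_rows([
  [0,0,0.005,0],
  [0,0,0.003,0],
  [0,0,0,0],
  [0,0,0,0],
])

```text
clock: 22.35
eef_pos: [0.5378, -0.4253, 0.0716]
tool_rot: [0.733, 0.68, -0.0, -0.0]
ft_force: [-0.3, 0.4, 0.4]
grip_width: 0.0224
```

Run:
```python
from h import *
o=monitor.get_obs();print(o['grip_width'],o['ft_force'])
T=pose();p,d=cams.camera('wrist');np.savez('w17.npz',p=p,d=d,T=T);print(T.round(4))
cv2.imwrite('pics/w17.png',cv2.convertScaleAbs(cv2.resize(p[150:300,180:340],None,fx=4.5,fy=4,interpolation=cv2.INTER_CUBIC),alpha=1.3))
```

```text
0.022416682946557357 [-0.28688618  0.40432349  0.44686932]
[[ 7.600e-02  9.971e-01 -3.000e-04  5.378e-01]
 [ 9.971e-01 -7.600e-02  3.000e-04 -4.253e-01]
 [ 2.000e-04 -3.000e-04 -1.000e+00  7.160e-02]
 [ 0.000e+00  0.000e+00  0.000e+00  1.000e+00]]
```

View pics/w17.png

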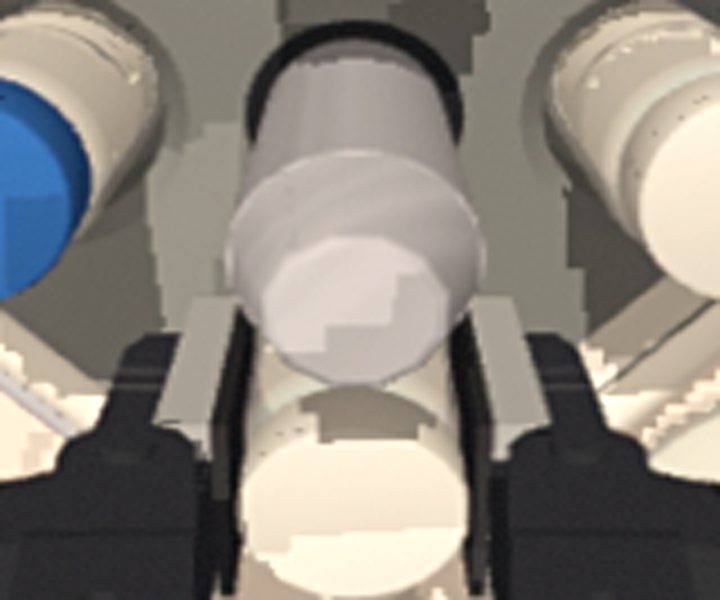

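Inserted with no force. Release and retreat.

Emit:
send_rows([
  [0,0,0.001,0],
  [0,0,0,0],
  [0,0,0,0],
  [0,0,0,0],
  [0,0,0,0],
  [0,0,0,0],
  [0,0,-0.01,0],
  [0,0,-0.03,0],
  [0,0,-0.04,0],
  [0,0,-0.04,0],
  [0.02,0,-0.03,0],
  [0.01,0,0,0],
  [0,0,0,0],
  [0,0,0,0],
  [0,0,0,0],
], claw=-0.15)

```text
clock: 23.9
eef_pos: [0.5394, -0.3954, 0.219]
tool_rot: [0.734, 0.68, -0.0, -0.002]
ft_force: [0.4, 0.4, -0.9]
grip_width: 0.0364
```

Run:
```python
from h import *
o=monitor.get_obs();print(o['grip_width'],o['ft_force'])
T=pose();p,d=cams.camera('wrist');np.savez('w18.npz',p=p,d=d,T=T);print(T.round(4))
cv2.imwrite('pics/w18.png',cv2.resize(p,None,fx=1.5,fy=1.5,interpolation=cv2.INTER_CUBIC))
```

```text
0.036401630465388406 [ 0.36688617  0.44880831 -0.86010767]
[[ 0.0763  0.9971 -0.0027  0.5394]
 [ 0.9971 -0.0763  0.0017 -0.3954]
 [ 0.0015 -0.0028 -1.      0.219 ]
 [ 0.      0.      0.      1.    ]]
```

View pics/w18.png

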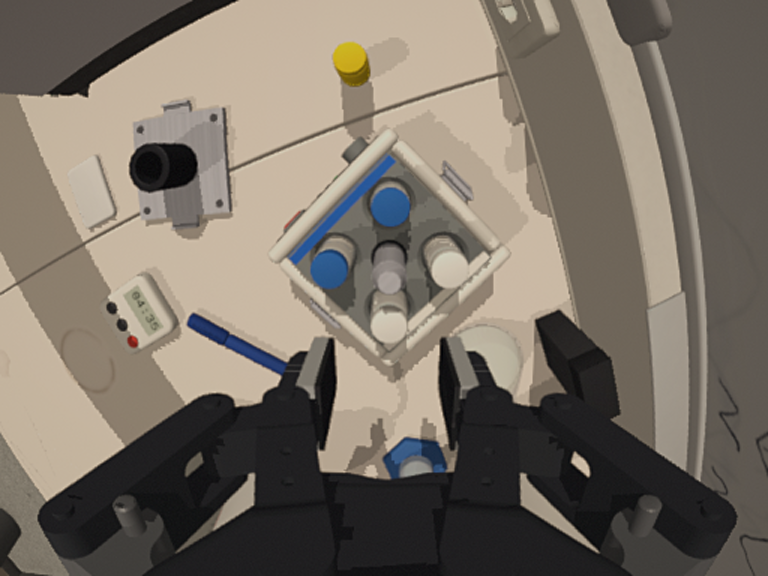

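All four vials seated (caps (390,205), (330,268), (447,262), (389,322)), with nothing else moved. Now to the plate at (163,167).

Emit:
send_rows([
  [0.01,-0.02,0,0],
  [0.015,-0.04,0,0],
  [0.015,-0.04,0,0],
  [0.015,-0.04,0,0],
  [0.01,-0.025,0,0],
  [0.006,-0.01,0,0],
  [0,0,0,0],
  [0,0,0,0],
  [0,0,0,0],
  [0,0,0,0],
], claw=0.4)

```text
clock: 24.95
eef_pos: [0.3721, -0.3119, 0.2204]
tool_rot: [0.733, 0.68, -0.0, -0.0]
ft_force: [0.4, -0.0, -0.8]
grip_width: 0.0595
```

Run:
```python
from h import *
o=monitor.get_obs();print(o['grip_width'],o['ft_force'])
T=pose();p,d=cams.camera('wrist');np.savez('w19.npz',p=p,d=d,T=T);print(T.round(4))
cv2.imwrite('pics/w19.png',cv2.resize(p,None,fx=1.5,fy=1.5,interpolation=cv2.INTER_CUBIC))
cv2.imwrite('pics/w19c.png',cv2.resize(p[130:260,190:330],None,fx=5,fy=4.5,interpolation=cv2.INTER_CUBIC))
f=np.load('w18.npz');T=f['T']
for n,(u,v),z in [('blue',(390,205),.1023),('rb',(329,269),.1023),('rw',(448,263),.1023),('white',(389,323),.1023),('pin',(389,278),.13)]: print(n,onz('wrist',u/1.5,v/1.5,z,T).round(4))
f=np.load('w1.npz');T=f['T']
for n,(x,y),z in [('A',(178,105),.008),('B',(458,195),.008),('C',(92,383),.008),('D',(366,466),.008),('collar',(285,308),.06)]: print(n,onz('wrist',225+x/6,95+y/6,z,T).round(4))
```

```text
0.0595486598200902 [ 0.41959181 -0.02628732 -0.8098849 ]
[[ 7.550e-02  9.971e-01 -1.000e-04  3.721e-01]
 [ 9.971e-01 -7.550e-02  1.000e-04 -3.119e-01]
 [ 1.000e-04 -1.000e-04 -1.000e+00  2.204e-01]
 [ 0.000e+00  0.000e+00  0.000e+00  1.000e+00]]
blue [ 0.5435 -0.3528  0.1023]
rb [ 0.5042 -0.388   0.1023]
rw [ 0.5753 -0.3898  0.1023]
white [ 0.5374 -0.4251  0.1023]
pin [ 0.5401 -0.3886  0.13  ]
A [ 0.4057 -0.2764  0.008 ]
B [ 0.4029 -0.3478  0.008 ]
C [ 0.3341 -0.2736  0.008 ]
D [ 0.3316 -0.345   0.008 ]
collar [ 0.371  -0.3101  0.06  ]
```

View pics/w19.png

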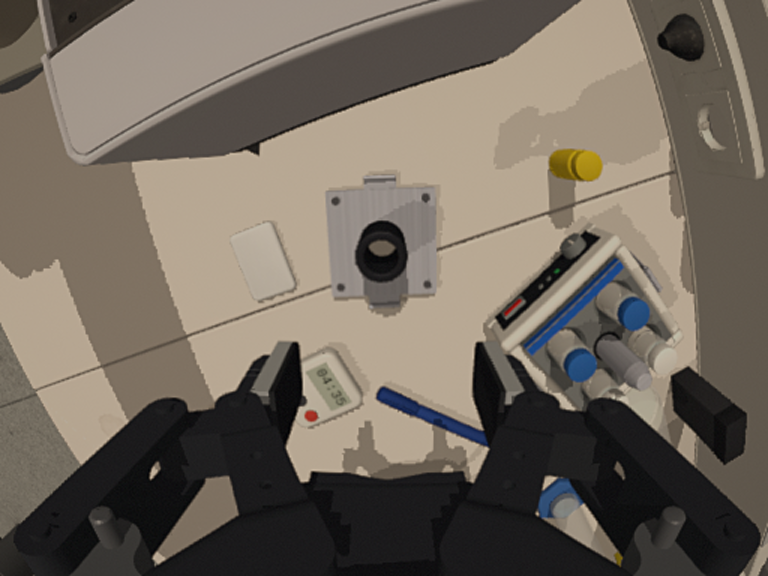

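View pics/w19c.png

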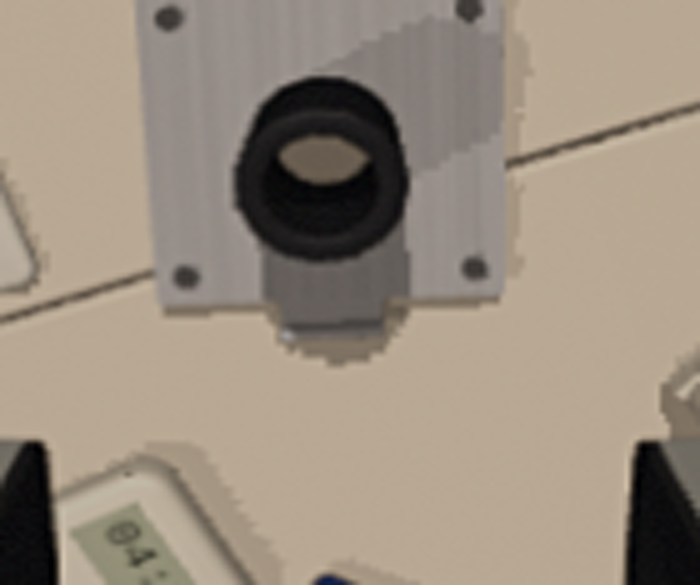

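Run:
```python
from h import *
f=np.load('w19.npz');T=f['T'];Ti=np.linalg.inv(T)
B=[]
for x,y in [(335,201),(425,198),(340,287),(427,285)]:
    P=onz('wrist',x/1.5,y/1.5,.008,T);B.append(P);print(P.round(4))
B=np.array(B);print('centre',B.mean(0).round(4)); dx=(B[1]-B[0]+B[3]-B[2]);dy=B[0]-B[2]+B[1]-B[3];print(np.degrees(np.arctan2(dx[1],dx[0])),np.degrees(np.arctan2(dy[1],dy[0])))
print('collar',onz('wrist',254.6,170.7,.06,T).round(4))
for n in ('w10','w13','w18','w5'):
    pass
# rim angle from w18: corners
f=np.load('w18.npz');T=f['T']
c=[onz('wrist',u/1.5,v/1.5,.06,T) for u,v in [(391,130),(508,253),(390,362),(271,257)]]
for i in range(4): e=c[(i+1)%4]-c[i]; print('edge',np.hypot(*e[:2]).round(4),np.degrees(np.arctan2(e[1],e[0])).round(1))
print(np.mean(c,0).round(4))
```

```text
[ 0.333  -0.2731  0.008 ]
[ 0.4043 -0.2763  0.008 ]
[ 0.3299 -0.3443  0.008 ]
[ 0.4018 -0.3481  0.008 ]
centre [ 0.3673 -0.3105  0.008 ]
-2.7997557247047786 87.73649495460695
collar [ 0.3681 -0.3091  0.06  ]
edge 0.1169 -49.7
edge 0.1174 -139.3
edge 0.116 131.8
edge 0.1204 41.1
[ 0.5408 -0.3907  0.06  ]
```

Emit:
send_rows([
  [0.001,-0.004,0.03,0],
  [0,0,0.04,0],
  [0,0,0.04,0],
  [0,0,0.025,0],
  [0,0,0.01,0],
  [0,0,0,0],
  [0,0,0,0],
  [0,0,0,0],
  [0,0,0,0],
])

```text
clock: 25.9
eef_pos: [0.3682, -0.3109, 0.0773]
tool_rot: [0.733, 0.68, 0.0, 0.002]
ft_force: [0.6, 0.7, -0.0]
grip_width: 0.0597
```

Run:
```python
from h import *
o=monitor.get_obs();print(o['grip_width'],o['ft_force'])
T=pose();p,d=cams.camera('wrist');np.savez('w20.npz',p=p,d=d,T=T);print(T.round(4))
cv2.imwrite('pics/w20.png',cv2.resize(p,None,fx=1.5,fy=1.5,interpolation=cv2.INTER_CUBIC))
```

```text
0.059720972293520226 [ 0.62650987  0.72039272 -0.04803945]
[[ 0.0759  0.9971  0.0024  0.3682]
 [ 0.9971 -0.0759 -0.002  -0.3109]
 [-0.0018  0.0025 -1.      0.0773]
 [ 0.      0.      0.      1.    ]]
```

View pics/w20.png

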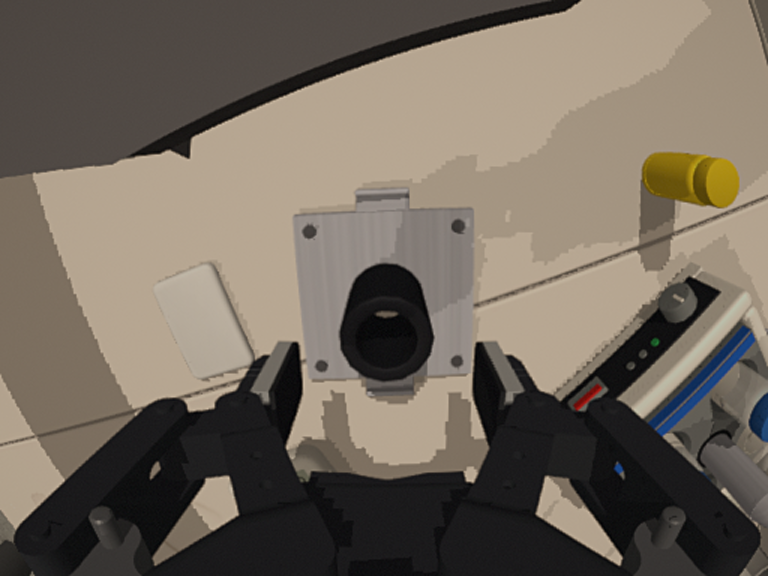

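Run:
```python
from h import *
f=np.load('w20.npz');T=f['T'];Ti=np.linalg.inv(T)
P=onz('wrist',258,224.7,.06,T);print(P.round(4),(Ti@np.append(P,1)).round(4))
B=np.array([onz('wrist',x/1.5,y/1.5,.008,T) for x,y in [(310,232),(458,226),(321,366),(457,361)]]);print(B.mean(0).round(4),(Ti@np.append(B.mean(0),1)).round(4))
```

```text
[ 0.3678 -0.3076  0.06  ] [ 3.30e-03 -7.00e-04  1.73e-02  1.00e+00]
[ 0.3675 -0.3099  0.008 ] [ 1.10e-03 -9.00e-04  6.93e-02  1.00e+00]
```

Emit:
send_rows([
  [0.001,-0.0005,0.012,0],
  [0,0,0.015,0],
  [0,0,0.012,0],
  [0,0,0.006,0],
  [0,0,0,0],
  [0,0,0,0],
  [0,0,0,0],
])

```text
clock: 26.65
eef_pos: [0.3673, -0.3095, 0.0316]
tool_rot: [0.733, 0.68, 0.0, 0.001]
ft_force: [-0.4, 0.4, 0.4]
grip_width: 0.0599
```

Emit:
send_rows([
  [0,0,0,0],
  [0,0,0,0],
  [0,0,0,0],
  [0,0,0,0],
  [0,0,0,0],
  [0,0,0,0],
], claw=-1)

```text
clock: 27.25
eef_pos: [0.3674, -0.3095, 0.0317]
tool_rot: [0.733, 0.68, 0.0, 0.001]
ft_force: [-0.6, 0.6, 5.3]
grip_width: 0.0356
```

Run:
```python
from h import *
o=monitor.get_obs();print(o['grip_width'],o['ft_force'])
T=pose();p,d=cams.camera('wrist');np.savez('w21.npz',p=p,d=d,T=T);print(T.round(4))
cv2.imwrite('pics/w21.png',cv2.resize(p,None,fx=1.5,fy=1.5,interpolation=cv2.INTER_CUBIC))
```

```text
0.035623120582511304 [-0.58231429  0.63753006  5.27259795]
[[ 0.0758  0.9971  0.0014  0.3674]
 [ 0.9971 -0.0758 -0.0011 -0.3095]
 [-0.001   0.0014 -1.      0.0317]
 [ 0.      0.      0.      1.    ]]
```

View pics/w21.png

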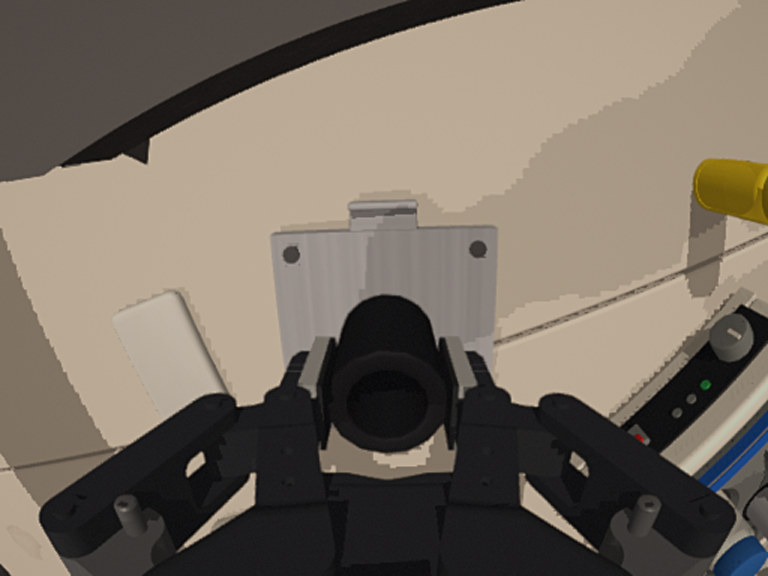

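Emit:
send_rows([
  [0,0,-0.003,0],
  [0,0,-0.01,0],
  [0,0,-0.02,0],
  [0,0,-0.03,0],
  [0,0,-0.03,0],
  [0,0,-0.03,0],
  [0,0,-0.03,0],
  [0,0,-0.012,0],
  [0,0,-0.005,0.7],
  [0,0,0,0.9],
  [0,0,0,0.9],
  [0,0,0,0.9],
  [0,0,0,0.9],
  [0,0,0,0.9],
  [0,0,0,0.9],
  [0,0,0,0.9],
  [0,0,0,0.8],
  [0,0,0,0.4],
  [0,0,0,0],
])

```text
clock: 29.2
eef_pos: [0.3664, -0.3087, 0.2008]
tool_rot: [0.944, 0.331, -0.0, -0.0]
ft_force: [0.9, -0.0, -2.5]
grip_width: 0.0353
```

Run:
```python
from h import *
o=monitor.get_obs();print(o['grip_width'],o['ft_force'],o['joint_pos'].round(2))
T=pose();p,d=cams.camera('wrist');np.savez('w22.npz',p=p,d=d,T=T);print(T.round(4),np.degrees(np.arctan2(T[1,0],T[0,0])))
cv2.imwrite('pics/w22.png',cv2.resize(p,None,fx=1.5,fy=1.5,interpolation=cv2.INTER_CUBIC))
```

```text
0.03528719341624377 [ 0.88091596 -0.01231919 -2.45106015] [-0.7   0.22 -0.11  1.25 -0.    1.77]
[[ 7.808e-01  6.248e-01 -7.000e-04  3.664e-01]
 [ 6.248e-01 -7.808e-01  6.000e-04 -3.087e-01]
 [-2.000e-04 -9.000e-04 -1.000e+00  2.008e-01]
 [ 0.000e+00  0.000e+00  0.000e+00  1.000e+00]] 38.66933650464532
```

View pics/w22.png

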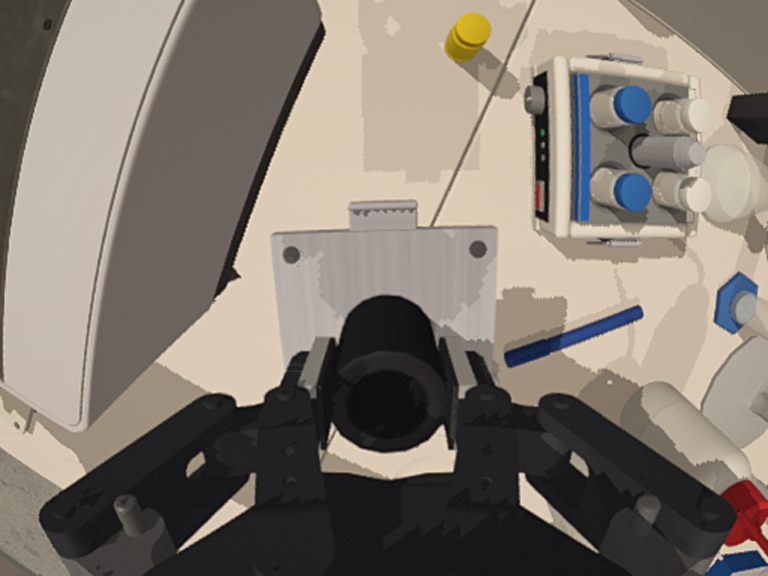

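Plate held square, unshifted in the grip. The mixer appears aligned with it in the image. Measuring the plate axis in the tool frame and the way to go.

Run:
```python
from h import *
f=np.load('w22.npz');T=f['T'];Ti=np.linalg.inv(T)
B=np.array([(Ti@np.append(onz('wrist',x/1.5,y/1.5,T[2,3]-.0317+.008,T),1))[:3] for x,y in [(291,254),(478,249)]]);print(B.round(4))
e=B[1]-B[0];L=np.hypot(*e[:2]);a=e[:2]/L;print('spacing',L.round(4)); n=np.array([a[1],-a[0]]) 
m=B.mean(0)[:2]; print('axis candidates', m-.03575*np.array([a[1],-a[0]]), 'angle of bolt line in tool',np.degrees(np.arctan2(e[0],e[1])))
for n,(u,v),z in [('blue',(632,104),.1023),('rb',(632,190),.1023),('rw',(696,114),.1023),('white',(696,194),.1023),('pin',(692,154),.13)]: print(n,onz('wrist',u/1.5,v/1.5,z,T).round(4))
d=np.array([.5403,-.3907,0])-T[:3,3]; print('delta tool',(T[:3,:3].T@d).round(4))
```

```text
[[ 0.0338 -0.0377  0.0237]
 [ 0.0356  0.0335  0.0237]]
spacing 0.0712
axis candidates [-0.00102555 -0.00114435] angle of bolt line in tool 1.4988501468178355
blue [ 0.5394 -0.3514  0.1023]
rb [ 0.5008 -0.3851  0.1023]
rw [ 0.5717 -0.3899  0.1023]
white [ 0.5339 -0.4242  0.1023]
pin [ 0.5348 -0.3879  0.13  ]
delta tool [0.0846 0.1729 0.2007]
```

Emit:
send_rows([
  [0.007,0.014,0,0],
  [0.011,0.022,0,0],
  [0.014,0.028,0,0],
  [0.014,0.028,0,0],
  [0.014,0.028,0,0],
  [0.011,0.022,0,0],
  [0.008,0.016,0,0],
  [0.004,0.01,0,0],
  [0.0025,0.0055,0,0],
  [0,0,0,0],
  [0,0,0,0],
  [0,0,0,0],
  [0,0,0,0],
])

```text
clock: 30.55
eef_pos: [0.5415, -0.391, 0.2012]
tool_rot: [0.944, 0.331, 0.0, 0.0]
ft_force: [-0.8, 0.2, -1.6]
grip_width: 0.0354
```

Run:
```python
from h import *
o=monitor.get_obs();print(o['grip_width'],o['ft_force'],o['joint_pos'].round(2))
T=pose();print(T.round(4))
for n in ('wrist','scene'):
    p,d=cams.camera(n);np.savez(n+'23.npz',p=p,d=d,T=T)
    if n=='wrist': cv2.imwrite('pics/w23.png',cv2.resize(p,None,fx=1.5,fy=1.5,interpolation=cv2.INTER_CUBIC))
    else: cv2.imwrite('pics/s23.png',cv2.convertScaleAbs(cv2.resize(p[160:310,190:350],None,fx=4,fy=4,interpolation=cv2.INTER_CUBIC),alpha=1.6))
```

```text
0.03536859981926867 [-0.82154     0.21803876 -1.6325641 ] [-0.63  0.6   0.47  1.44  0.    1.84]
[[ 7.809e-01  6.246e-01  1.000e-04  5.415e-01]
 [ 6.246e-01 -7.809e-01 -1.000e-04 -3.910e-01]
 [ 0.000e+00  1.000e-04 -1.000e+00  2.012e-01]
 [ 0.000e+00  0.000e+00  0.000e+00  1.000e+00]]
```

View pics/w23.png

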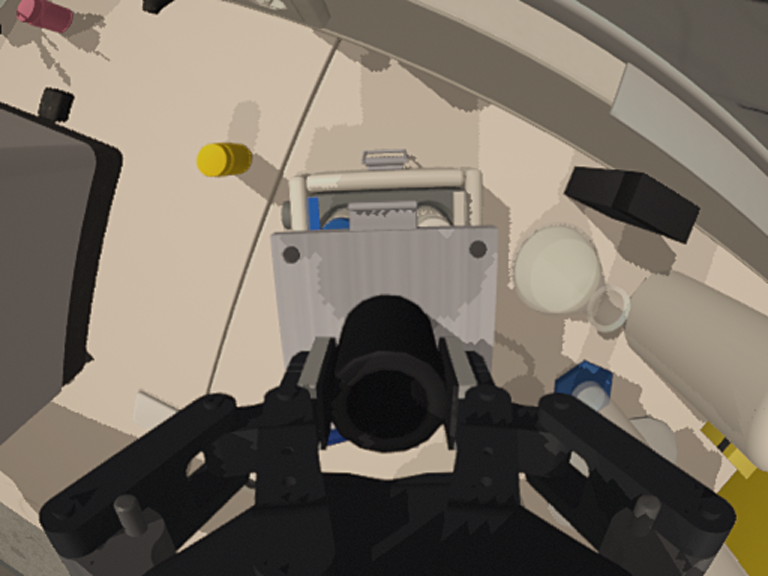

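View pics/s23.png

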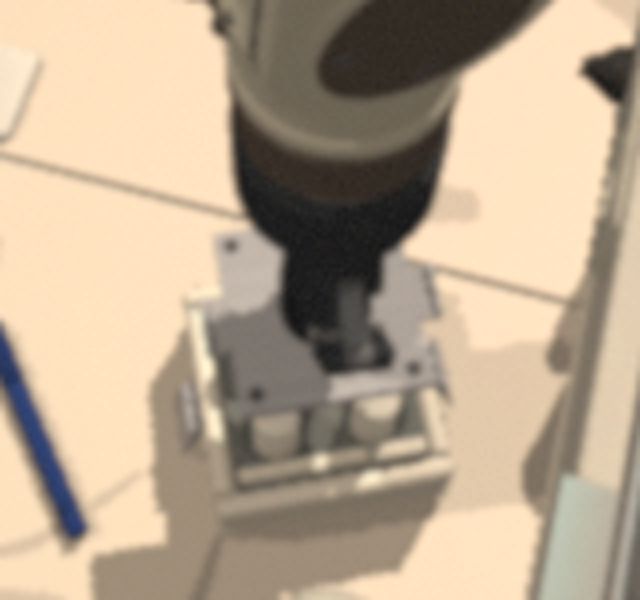

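Emit:
send_rows([
  [0,0,0.01,0],
  [0,0,0.01,0],
  [0,0,0.01,0],
  [0,0,0.006,0],
  [0,0,0,0],
  [0,0,0,0],
  [0,0,0,0],
])

```text
clock: 31.35
eef_pos: [0.5422, -0.3913, 0.1653]
tool_rot: [0.944, 0.331, 0.0, 0.0]
ft_force: [-0.2, -0.3, -2.2]
grip_width: 0.0356
```

Emit:
send_rows([
  [0,0,0.004,0],
  [0,0,0.004,0],
  [0,0,0.004,0],
  [0,0,0,0],
  [0,0,0,0],
])

```text
clock: 31.85
eef_pos: [0.5418, -0.391, 0.1525]
tool_rot: [0.944, 0.331, -0.0, -0.0]
ft_force: [0.1, 0.4, -2.1]
grip_width: 0.0355
```

Run:
```python
from h import *
o=monitor.get_obs();print(o['grip_width'],o['ft_force'],o['ft_torque'])
T=pose();print(T.round(4))
for n in ('wrist','scene'):
    p,d=cams.camera(n);np.savez(n+'24.npz',p=p,d=d,T=T)
    if n=='wrist': cv2.imwrite('pics/w24.png',cv2.resize(p,None,fx=1.5,fy=1.5,interpolation=cv2.INTER_CUBIC))
    else: cv2.imwrite('pics/s24.png',cv2.convertScaleAbs(cv2.resize(p[160:310,190:350],None,fx=4,fy=4,interpolation=cv2.INTER_CUBIC),alpha=1.6))
```

```text
0.035544170273251435 [ 0.11115204  0.43420239 -2.14472519] [ 0.08198703 -0.02537131 -0.0050403 ]
[[ 7.808e-01  6.247e-01 -4.000e-04  5.418e-01]
 [ 6.247e-01 -7.808e-01  3.000e-04 -3.910e-01]
 [-1.000e-04 -5.000e-04 -1.000e+00  1.525e-01]
 [ 0.000e+00  0.000e+00  0.000e+00  1.000e+00]]
```

View pics/w24.png

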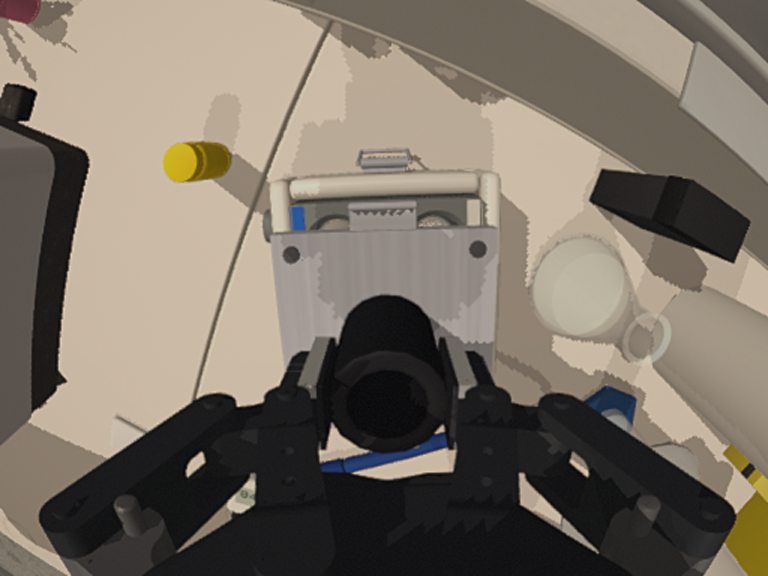

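View pics/s24.png

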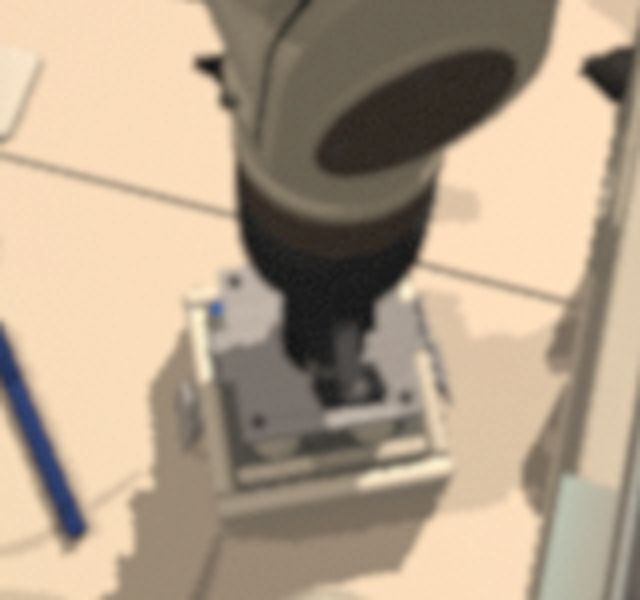

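The pin has entered the bore (underside about 121 mm) with no lateral force, and hooks and clips line up at column 385. Continue in small steps.

Emit:
send_rows([
  [0,0,0.003,0],
  [0,0,0.003,0],
  [0,0,0,0],
  [0,0,0,0],
])

```text
clock: 32.35
eef_pos: [0.5418, -0.391, 0.1466]
tool_rot: [0.944, 0.331, -0.0, -0.0]
ft_force: [-0.7, 0.3, -2.9]
grip_width: 0.035
```

Emit:
send_rows([
  [0,0,0.003,0],
  [0,0,0.003,0],
  [0,0,0,0],
  [0,0,0,0],
])

```text
clock: 32.75
eef_pos: [0.5418, -0.3911, 0.1406]
tool_rot: [0.944, 0.331, -0.0, -0.0]
ft_force: [-0.2, -0.7, -2.4]
grip_width: 0.0349
```

Emit:
send_rows([
  [0,0,0.003,0],
  [0,0,0.001,0],
  [0,0,0,0],
  [0,0,0,0],
])

```text
clock: 33.15
eef_pos: [0.5419, -0.3911, 0.1368]
tool_rot: [0.944, 0.331, -0.0, -0.0]
ft_force: [1.3, -0.7, -2.3]
grip_width: 0.0353
```

Emit:
send_rows([
  [0,0,0.001,0],
  [0,0,0.001,0],
  [0,0,0,0],
  [0,0,0,0],
])

```text
clock: 33.55
eef_pos: [0.5419, -0.3911, 0.1348]
tool_rot: [0.944, 0.331, -0.0, -0.0]
ft_force: [0.2, -0.2, -2.0]
grip_width: 0.0356
```

Emit:
send_rows([
  [0,0,0.001,0],
  [0,0,0.001,0],
  [0,0,0,0],
  [0,0,0,0],
])

```text
clock: 33.95
eef_pos: [0.5421, -0.3912, 0.1333]
tool_rot: [0.944, 0.331, 0.0, 0.0]
ft_force: [-0.6, -0.5, 0.1]
grip_width: 0.0355
```

Emit:
send_rows([
  [0,0,0.001,0],
  [0,0,0.001,0],
  [0,0,0,0],
  [0,0,0,0],
])

```text
clock: 34.35
eef_pos: [0.5421, -0.3913, 0.1313]
tool_rot: [0.944, 0.331, 0.0, 0.0]
ft_force: [-0.2, 0.3, 2.2]
grip_width: 0.0353
```

Run:
```python
from h import *
for n in ('wrist','scene'):
    T=pose();p,d=cams.camera(n);np.savez(n+'25.npz',p=p,d=d,T=T)
    if n=='wrist': cv2.imwrite('pics/w25.png',cv2.resize(p[80:320,140:370],None,fx=2.5,fy=2.5,interpolation=cv2.INTER_CUBIC))
    else: cv2.imwrite('pics/s25.png',cv2.convertScaleAbs(cv2.resize(p[200:310,210:330],None,fx=5,fy=5,interpolation=cv2.INTER_CUBIC),alpha=1.6))
    o=monitor.get_obs();print(o['eef_pos'],o['ft_force'],o['ft_torque'])
```

```text
[ 0.54210231 -0.39125417  0.13121947] [-0.78401643  0.64511063  2.33761387] [0.05673445 0.10150686 0.00624015]
[ 0.54209314 -0.39126151  0.13118567] [ 0.2584347  -0.36318591  2.57667426] [ 0.04028897  0.0910179  -0.04205581]
```

View pics/w25.png

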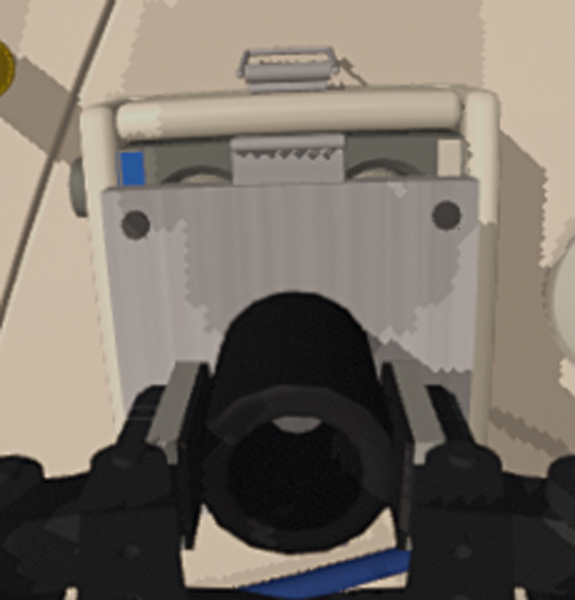

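View pics/s25.png

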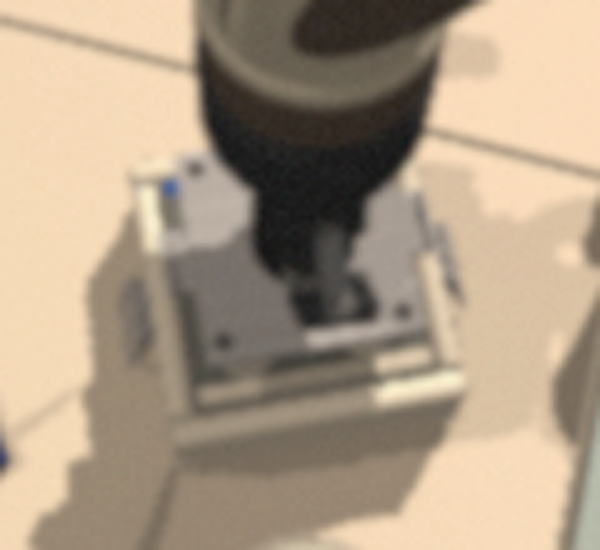

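The plate is on the caps (contact at TCP z ≈ 0.134) with the pin visible in the bore, and force agrees with the spring. Press on to about 0.1267 (flush).

Emit:
send_rows([
  [0,0,0.001,0],
  [0,0,0.001,0],
  [0,0,0,0],
  [0,0,0,0],
])

```text
clock: 34.85
eef_pos: [0.5421, -0.3913, 0.1293]
tool_rot: [0.944, 0.331, 0.0, 0.0]
ft_force: [-0.8, 1.2, 4.8]
grip_width: 0.0353
```

Emit:
send_rows([
  [0,0,0.0005,0],
  [0,0,0.0005,0],
  [0,0,0.0005,0],
  [0,0,0,0],
  [0,0,0,0],
  [0,0,0,0],
])

```text
clock: 35.45
eef_pos: [0.5421, -0.3913, 0.1282]
tool_rot: [0.944, 0.331, 0.0, 0.0]
ft_force: [-2.0, 0.9, 6.5]
grip_width: 0.0356
```

Run:
```python
from h import *
import time
F=[];Z=[]
for i in range(5):
    p,d=cams.camera('wrist' if i else 'scene'); o=monitor.get_obs();F.append(o['ft_force']);Z.append(o['eef_pos'])
print(np.mean(F,0).round(2),np.std(F,0).round(2),np.mean(Z,0).round(4))
```

```text
[-1.11  1.24  6.33] [0.34 0.43 0.24] [ 0.5421 -0.3913  0.1281]
```

Emit:
send_rows([
  [0,-0.0003,0.0004,0],
  [0,-0.0002,0.0004,0],
  [0,0,0.0004,0],
  [0,0,0,0],
  [0,0,0,0],
  [0,0,0,0],
  [0,0,0,0],
])

```text
clock: 36.4
eef_pos: [0.5421, -0.3912, 0.1274]
tool_rot: [0.944, 0.331, 0.001, 0.001]
ft_force: [-0.5, 0.6, 6.5]
grip_width: 0.0355
```

Run:
```python
from h import *
F=[];Z=[]
for i in range(6):
    n='wrist' if i else 'scene'
    p,d=cams.camera(n); o=monitor.get_obs();F.append(o['ft_force']);Z.append(o['eef_pos'])
    if i<2: np.savez(n+'26.npz',p=p,d=d,T=pose()); cv2.imwrite('pics/'+n+'26.png',cv2.resize(p[80:320,140:370],None,fx=2.5,fy=2.5,interpolation=cv2.INTER_CUBIC) if i else cv2.convertScaleAbs(cv2.resize(p[200:310,210:330],None,fx=5,fy=5,interpolation=cv2.INTER_CUBIC),alpha=1.6))
print(np.mean(F,0).round(2),np.std(F,0).round(2),np.mean(Z,0).round(4),o['clock'])
```

```text
[-0.77  0.51  7.  ] [0.65 0.42 0.29] [ 0.5421 -0.3912  0.1274] 36.7
```

View pics/wrist26.png

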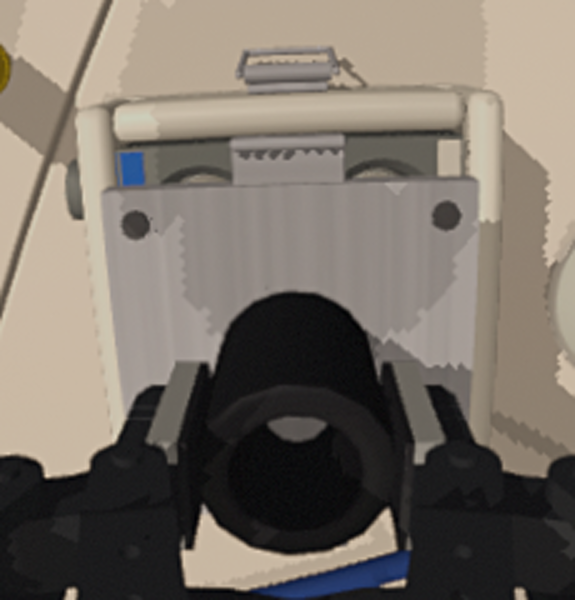

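Emit:
send_rows([
  [0,0,0.0004,0],
  [0,0,0.0003,0],
  [0,0,0,0],
  [0,0,0,0],
  [0,0,0,0],
  [0,0,0,0],
  [0,0,0,0],
])

```text
clock: 37.4
eef_pos: [0.5421, -0.3912, 0.1268]
tool_rot: [0.944, 0.331, 0.001, 0.001]
ft_force: [-2.2, -0.3, 7.7]
grip_width: 0.0355
```

```bash
cat > m.py <<'E'
from h import *
F=[];Z=[]
for i in range(6):
    n='wrist' if i else 'scene'
    p,d=cams.camera(n); o=monitor.get_obs();F.append(o['ft_force']);Z.append(o['eef_pos'])
    if i<2: np.savez(n+'27.npz',p=p,d=d,T=pose()); cv2.imwrite('pics/'+n+'27.png',cv2.resize(p[80:320,140:370],None,fx=2.5,fy=2.5,interpolation=cv2.INTER_CUBIC) if i else cv2.convertScaleAbs(cv2.resize(p[200:310,210:330],None,fx=5,fy=5,interpolation=cv2.INTER_CUBIC),alpha=1.6))
print(np.mean(F,0).round(2),np.std(F,0).round(2),np.mean(Z,0).round(4),o['clock'],o['grip_width'])
E
python3 m.py
```

```text
[-0.44  0.29  7.97] [0.52 0.52 0.45] [ 0.5421 -0.3912  0.1268] 37.7 0.035193024282989774
```

Force is 8.0 N and depth 0.1340 − 0.1268 ≈ 7.2 mm, so both say flush. Hold.

Emit:
send_rows([
  [0,0,0.0001,0],
  [0,0,0,0],
  [0,0,0,0],
  [0,0,0,0],
  [0,0,0,0],
  [0,0,0,0],
  [0,0,0,0],
  [0,0,0,0],
  [0,0,0,0],
  [0,0,0,0],
  [0,0,0,0],
  [0,0,0,0],
  [0,0,0,0],
  [0,0,0,0],
  [0,0,0,0],
  [0,0,0,0],
  [0,0,0,0],
  [0,0,0,0],
  [0,0,0,0],
  [0,0,0,0],
])

```text
clock: 39.7
eef_pos: [0.5422, -0.3912, 0.1267]
tool_rot: [0.944, 0.331, 0.001, 0.001]
ft_force: [-1.2, -0.7, 7.7]
grip_width: 0.0354
```

Emit:
send_rows([
  [0,0,0,0],
  [0,0,0,0],
  [0,0,0,0],
  [0,0,0,0],
  [0,0,0,0],
  [0,0,0,0],
  [0,0,0,0],
  [0,0,0,0],
  [0,0,0,0],
  [0,0,0,0],
])

```text
clock: 40.7
eef_pos: [0.5421, -0.3912, 0.1268]
tool_rot: [0.944, 0.331, 0.001, 0.001]
ft_force: [-0.6, 0.8, 9.0]
grip_width: 0.0355
```

```bash
python3 m.py
python3 - <<'E'
from h import *
f=np.load('scene27.npz');d=f['d'];C=cloud('scene',d)
# plate top and rack/rim heights in mixer frame
c=np.array([.538,-.392]);a=np.radians(-49.4);Rm=np.array([[np.cos(a),np.sin(a)],[-np.sin(a),np.cos(a)]])
q=(C[...,:2]-c)@Rm.T
def med(x0,x1,y0,y1,z0=.04,z1=.12):
    M=(d>0)&(q[...,0]>x0)&(q[...,0]<x1)&(q[...,1]>y0)&(q[...,1]<y1)&(C[...,2]>z0)&(C[...,2]<z1); return M.sum(),np.median(C[M][:,2]).round(4) if M.any() else None
print('plate top',med(-.04,.04,-.04,.04,.08,.12),'rim +x',med(.058,.063,-.05,.05),'rack +x strip',med(.046,.05,-.04,.04,.04,.08))
p,dd=cams.camera('top');cv2.imwrite('pics/t27.png',cv2.convertScaleAbs(cv2.resize(p[120:290,140:400],None,fx=3,fy=3,interpolation=cv2.INTER_CUBIC),alpha=1.5))
E
```

```text
[-1.24  0.51  7.76] [0.34 0.59 0.49] [ 0.5421 -0.3912  0.1268] 41.0 0.03549911605946143
plate top (np.int64(712), np.float64(0.1035)) rim +x (np.int64(142), np.float64(0.0596)) rack +x strip (np.int64(83), np.float64(0.0609))
```

View pics/scene27.png

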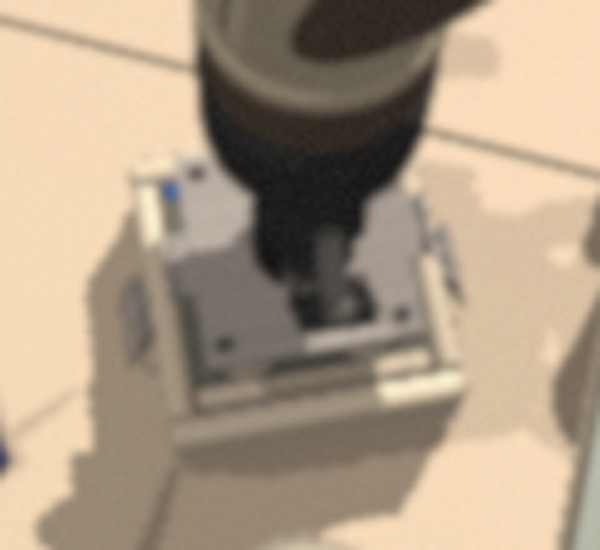

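View pics/t27.png

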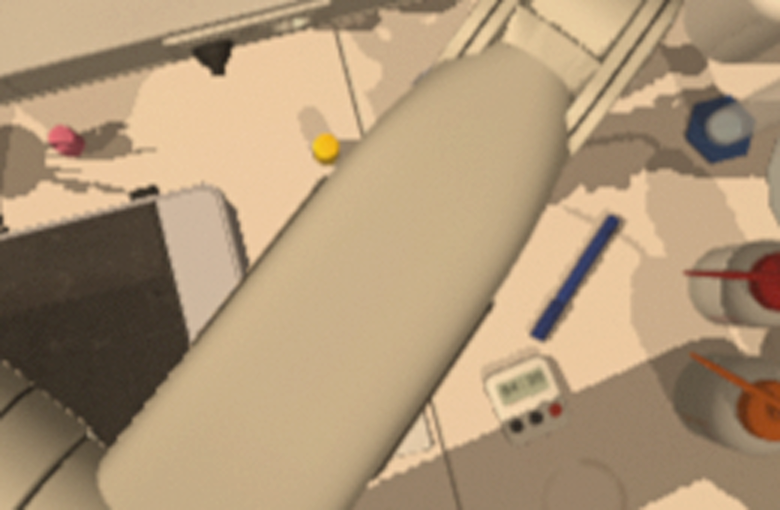

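View pics/wrist27.png

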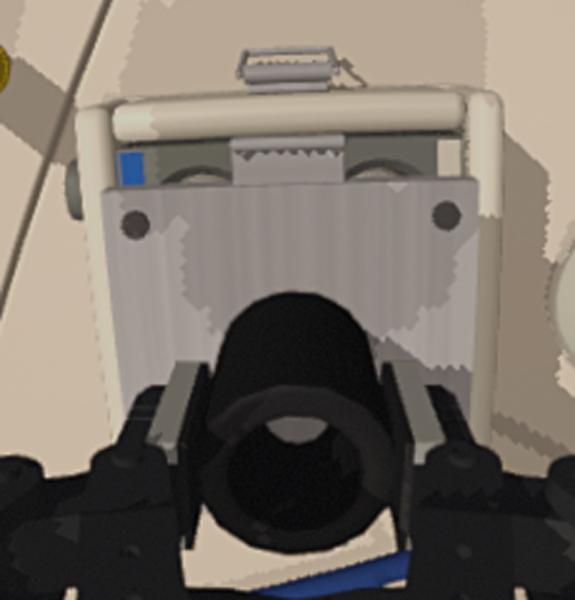

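Everything agrees: force 7.8 to 8.0 N, TCP steady at 0.1268, plate over the pin with its hook at the clip, and bystanders in place. Handing in.

Run:
```python
from workcell import order, monitor
print(order.job_done()); print(monitor.get_obs()['clock'])
```

```text
the job is handed in; nothing more can be done
None
the job is handed in; nothing more can be done
```

The job is done and handed in at about 41 s on the robot's clock. The blue and white vials are in the empty pockets of their own rows. The clamp plate is over the guide pin with its hook lips facing the clips, and the robot was still gripping it and holding it down, rack flush with the rim.

**Last checks**
- **Hold:** the push averaged 7.8–8.0 N and the tool height stayed at 0.1268 m for more than 3 s.
- **Depth:** the rack had sunk about 7.2 mm by the change in tool height, against 7.3 mm for flush. Camera depth put the rack strip at 60.9 mm and the rim at 59.6 mm. It put the plate's underside at about 95.5 mm, against 95.0 mm for flush. These differences are within camera error.
- **Alignment:** the wrist view shows the pin in the bore and the +y hook in line with its clip. I did not see the -y hook clearly at the end, because the arm hid it.
- **Other things on the bench:** the pink and yellow vials, timer and marker are where they stood. The flask was undisturbed in the last wrist views, but the arm hid it in the final overhead picture.

**Disagreements and leftovers**
- The top and scene cameras differed by about 4 mm in x. The wrist camera also read about 3 mm off at close range, so I lined up the vials by eye against the pocket rims.
- A sideways force of about 1.3 N remained where the plate rests against the pin.

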